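# Set the loading board's guide with its eccentric bolt and line up the cavity plates

## Task

Set the lane of the loading board for these mould plates: turn the eccentric bolt until the stepped setting gauge, laid flat on the board and slid into the mouth of the lane without forcing it, goes in by its whole narrow tongue and is stopped there by its wide step. Put the gauge back flat in its wooden tray, then load every green cavity plate that is on the bench into the lane, knob up, and push them home in a row: the first against the end stop, each further one against the plate before it. Leave the bolt as gauged and the other things on the bench where they are.

Things in the scene. Friction and masses are not known exactly. Their poses are not given: they have to be found in the camera images.
- board: Loading board: dark steel base 380 (x) x 200 (y -133 to +67) x 12 mm, fixed. Origin on the bench under the lane's nominal centre line, midway along. x runs along the lane from open mouth to end stop, y to the fixed rail. Lane floor = its top, 12 mm above the bench; bare apron x -190 to -90, then fixed rail (+y) and movable guide (-y): brown bars, x -90 to +178, 24 wide, 22 high, square ends.
- lane_mouth (a point): Point on the lane floor, on the board's centre line (y = 0) at the open ends of the two bars (x = -90 mm on the board, 12 mm above the bench); axes as the board's.
- rail_face (a point): Foot of the fixed rail's inner (lane-side) face, at the mouth end; axes as the board's. The rail never moves, but where it is bolted across the board varies +-2.5 mm between starts (nominal y = +31.5 mm).
- guide_face (a point): Foot of the movable guide's inner (lane-side) face, at the mouth end; axes as the board's. The lane's width is the distance in y from guide_face to rail_face. The guide shifts parallel, in y only, driven by the bolt; pushing on it with up to 20 N does not move it.
- rail: The fixed rail: brown steel bar 268 x 24 x 22 mm on the +y side of the lane. Origin at the foot of its inner face, midway along it.
- guide: The movable guide: brown steel bar 268 x 24 x 22 mm on the -y side of the lane, with a yoke on its outer side round the bolt's disc. Origin at the foot of its inner face, midway along it.
- bolt (a joint): Angle of the eccentric bolt, rad, -1.05 to 1.05, growing clockwise seen from above. Its off-centre disc works in a yoke on the guide: the guide shifts 9 mm per rad outwards (to -y), so clockwise widens the lane. Width at 0 is 63 mm, +-2.5 mm with the rail; it always starts too narrow. The bolt stays where it is left; turning takes about 0.3 N m.
- bolt_head (a point): Centre of the top of the bolt's hexagon steel head, on the turning axis, at x +30, y -91 mm on the board, 70 mm above the bench. Head 36 mm across flats, 27 mm high (43 to 70 above the bench), clear all round; under it a 26 mm neck, then disc and yoke up to 32 mm. The point turns with the bolt: its x axis is normal to a pair of flats (more every 60 deg) and along the board's x at angle 0.
- stop: End stop: steel block 22 mm long, 52 mm wide, 20 mm high, screwed to the lane floor near the far end; its place along the lane varies (front face at x = +150 to +166 mm on the board). Origin at the foot of the front face.
- stop_face (a point): Foot of the stop's front face (the face that looks to the mouth), on the lane floor, on the board's centre line; axes as the board's.
- gauge: Stepped setting gauge, flat aluminium, 14 mm thick. Origin under its centre line at the step. To +x the tongue: 60 long, 61 wide, front corners rounded 8; to -x the wide part: 40 long, 66 wide, square step. On top a black grip bar 14 mm thick (y), x -18 to +32, top 56 mm above the underside. 0.3 kg. Tongue will not enter: lane too narrow; wide part enters too: lane too wide.
- tray: Wooden gauge tray, 150 mm (x) x 110 mm (y) outside, walls 6 mm thick and 18 mm high, felt floor 6 mm above the bench; fixed. Origin under its centre.
- tray_in (a point): Centre of the tray's felt floor, 6 mm above the bench; axes as the tray's. The gauge starts here.
- plate1: Green cavity plate (four alike exist; three or four are on the bench, None if absent): 60 x 60 x 20 mm, vertical edges rounded 8 mm, four small cavities on top and in the middle a plain round steel lifting knob, 20 mm in diameter, top 56 mm above the underside. Origin at the centre of its underside, z up through the knob; any side may lead. 0.25 kg, starts flat.
- plate2: Green cavity plate (four alike exist; three or four are on the bench, None if absent): 60 x 60 x 20 mm, vertical edges rounded 8 mm, four small cavities on top and in the middle a plain round steel lifting knob, 20 mm in diameter, top 56 mm above the underside. Origin at the centre of its underside, z up through the knob; any side may lead. 0.25 kg, starts flat.
- plate3: Green cavity plate (four alike exist; three or four are on the bench, None if absent): 60 x 60 x 20 mm, vertical edges rounded 8 mm, four small cavities on top and in the middle a plain round steel lifting knob, 20 mm in diameter, top 56 mm above the underside. Origin at the centre of its underside, z up through the knob; any side may lead. 0.25 kg, starts flat.
- plate4: Green cavity plate (four alike exist; three or four are on the bench, None if absent): 60 x 60 x 20 mm, vertical edges rounded 8 mm, four small cavities on top and in the middle a plain round steel lifting knob, 20 mm in diameter, top 56 mm above the underside. Origin at the centre of its underside, z up through the knob; any side may lead. 0.25 kg, starts flat.
- moulding1: Bystander: purple bent silicone moulding, 78 mm long, 24 mm high. Leave it where it is.
- moulding2: Bystander: purple bent silicone moulding, 78 mm long, 24 mm high. Leave it where it is.
- moulding3: Bystander: purple bent silicone moulding, 78 mm long, 24 mm high. Leave it where it is.
- spray_can: Bystander: aluminium spray can, 54 mm in diameter, 165 mm high. Leave it where it is.
- scraper: Bystander: brass scraper, 200 mm long, lying flat. Leave it where it is.
- brush: Bystander: brush, 180 mm long, lying flat. Leave it where it is.
- jar: Bystander: jar with a steel lid, 60 mm in diameter, 70 mm high. Leave it where it is.
There are look-alikes about, which are no part of the job. Leave any orange or yellow look-alike of the plate2 alone.

How it is judged:
On the way:
1. with the lane set, the gauge lies flat on the board with its whole tongue in the lane and its step at the ends of the bars (y of guide_face in the frame of rail_face between -0.0663 and -0.0607 m and x of gauge in the frame of lane_mouth between -0.012 and 0.008 m and y of gauge in the frame of lane_mouth between -0.01 and 0.01 m and z of gauge in the frame of lane_mouth between -0.005 and 0.005 m and angle between gauge's own z axis and vertical below 0.08 rad and angle between the x axis of gauge and the x axis of board, either way round below 0.12 rad), for 0.3 s.
At the end, for the whole second after the job is handed in: Lane 61 to 66 mm wide (0.3 mm allowed beyond); gauge flat and at rest on the tray floor; every plate present flat and at rest on the lane floor between the bars, knob up, centres 27-35, 86-100, 145-165 and 204-230 mm from the stop face, no place left empty (y of guide_face in the frame of rail_face between -0.0663 and -0.0607 m and x of gauge in the frame of tray_in between -0.045 and 0.045 m and y of gauge in the frame of tray_in between -0.03 and 0.03 m and z of gauge in the frame of tray_in between -0.005 and 0.006 m and angle between gauge's own z axis and vertical below 0.1 rad and linear speed of each of gauge, plate1, plate2, plate3, plate4 below 0.02 m/s and (x of plate1 in the frame of stop_face between -0.035 and -0.027 m or x of plate1 in the frame of stop_face between -0.1 and -0.086 m or x of plate1 in the frame of stop_face between -0.165 and -0.145 m or x of plate1 in the frame of stop_face between -0.23 and -0.204 m) and y of plate1 in the frame of rail_face between -0.038 and -0.028 m and z of plate1 in the frame of stop_face between -0.004 and 0.004 m and angle between each of plate1, plate2, plate3, plate4's own z axis and vertical below 0.08 rad and (x of plate2 in the frame of stop_face between -0.035 and -0.027 m or x of plate2 in the frame of stop_face between -0.1 and -0.086 m or x of plate2 in the frame of stop_face between -0.165 and -0.145 m or x of plate2 in the frame of stop_face between -0.23 and -0.204 m) and y of plate2 in the frame of rail_face between -0.038 and -0.028 m and z of plate2 in the frame of stop_face between -0.004 and 0.004 m and (x of plate3 in the frame of stop_face between -0.035 and -0.027 m or x of plate3 in the frame of stop_face between -0.1 and -0.086 m or x of plate3 in the frame of stop_face between -0.165 and -0.145 m or x of plate3 in the frame of stop_face between -0.23 and -0.204 m) and y of plate3 in the frame of rail_face between -0.038 and -0.028 m and z of plate3 in the frame of stop_face between -0.004 and 0.004 m and (x of plate4 in the frame of stop_face between -0.035 and -0.027 m or x of plate4 in the frame of stop_face between -0.1 and -0.086 m or x of plate4 in the frame of stop_face between -0.165 and -0.145 m or x of plate4 in the frame of stop_face between -0.23 and -0.204 m) and y of plate4 in the frame of rail_face between -0.038 and -0.028 m and z of plate4 in the frame of stop_face between -0.004 and 0.004 m and (x of plate1 in the frame of stop_face between -0.035 and -0.027 m or x of plate2 in the frame of stop_face between -0.035 and -0.027 m or x of plate3 in the frame of stop_face between -0.035 and -0.027 m or x of plate4 in the frame of stop_face between -0.035 and -0.027 m) and (x of plate1 in the frame of stop_face between -0.1 and -0.086 m or x of plate2 in the frame of stop_face between -0.1 and -0.086 m or x of plate3 in the frame of stop_face between -0.1 and -0.086 m or x of plate4 in the frame of stop_face between -0.1 and -0.086 m) and (x of plate1 in the frame of stop_face between -0.165 and -0.145 m or x of plate2 in the frame of stop_face between -0.165 and -0.145 m or x of plate3 in the frame of stop_face between -0.165 and -0.145 m or x of plate4 in the frame of stop_face between -0.165 and -0.145 m)); the robot touches nothing.
It fails at once if the gauge is forced against the guide or the rail (more than 60 N) (contact force between gauge and guide above 60 N or contact force between gauge and rail above 60 N).
It fails at once if a bystander is moved more than 6 cm (distance of any of moulding1, moulding2, moulding3, spray_can, scraper, brush, jar from where it was at the start of the episode above 0.06 m).
Of plate1, plate2, plate3, plate4 only 3 to 4 are there at a start; the rules pass over those that are not, and their reading is None.
At some moment in a run one of plate1, plate2, plate3, plate4 may be knocked a few centimetres aside while the robot is not near it.
Once in a run the grip may slacken for a moment while it holds something.
It also fails if it takes over 210 s, if anything falls off the work surface, if the arm or the gripper's body presses on something with over 40 N, if the wrist force passes 120 N, or if a joint passes its speed limit or range.

## Robot

A 6-joint arm with a two-finger parallel gripper is mounted at the origin on the work surface. World frame = base frame: x ahead of the robot, y to its left, z up, the work surface at z = 0. Lengths are in m, angles in rad, forces in N, time in s.
With the tool pointing down it reaches from about 0.425 to 0.95 m from the base axis. Payload 3.5 kg.
Tool frame: the origin (TCP) lies midway between the tips of the shut fingers; the grasp point (between the pads) lies 19 mm behind it; x points along the fingers, z is the direction in which the jaws open and shut, and the axes are right-handed (so a half turn about x gives the same grasp; the last joint's range is limited). The gripper opens to 85 mm and grips with 20 to 120 N. Pads are 22 mm wide; open, the fingers measure 114 mm over their backs; the gripper's body (76 mm by 85 mm) begins 54 mm behind the grasp point. The pads swing forward as they close: fully open they stand 13 mm farther back than shut.
Start: joints at [0.983, 0.286, 1.577, -0, 1.279, -0.15], TCP at [0.286, 0.611, 0.231] pointing down, gripper open.
Joint ranges: [-2.77, 2.77], [-0.9, 2.22], [0.21, 2.48], [-1.53, 4.67], [0.24, 2.81], [-2.84, 2.84]. Speed limits (rad/s): [2.79, 2.79, 3.14, 3.14, 3.14, 3.14].

## Interface

Orientations are given as a unit quaternion [x, y, z, w].
In Python, from plant import readout, eyes, ctrl gives the robot as it stands.
- The arm moves only by the tool move_arm, never from a script. Its argument "commands" is a list of rows, each a list of 7 numbers: the turn, a rotation vector about the world's x, y, z in rad, then the shift along the world's x, y, z in mm, then the closure in counts, from 0 (fully open) to 255 (shut). A call has 1 to 12 rows; each row is the pose to reach, as a shift and turn from the pose measured when the call began; what a row does not reach only later rows make up. A row lasts 1/10 s, in which the tool goes at most 50 mm and 8.59 degrees, less where a joint would pass 70% of its speed; a pose out of reach is approached as far as the arm can. A call with a gripper value outside its range is refused whole. The fingers move at their own pace and stop on an object; "newtons" is the grip in N (left out, the last holds). Time passes only in rows, so rows that repeat a pose let the fingers close. It gives the time, the measured TCP pose, the force and the opening at its end, in the units of the state.
- readout.get_state(): the state, without advancing time (a new reading comes with each control period).
- eyes.read_camera(name): name is "scene" or "top"; returns a dict with "color" (400x640x3 uint8, red, green, blue), "depth" (400x640 float32, m along the optical axis (not along the pixel's ray), 0 where there is no reading), "K" (3x3 intrinsics, pixels), "dist" ([k1, k2, p1, p2, k3] as OpenCV has them; the pictures are not rectified), "eye" and "attitude" of the camera in the world. Camera axes: x right, y down, z forward; pixel columns grow to the right and rows downward; lengths in m; the calibration is good to about 2 mm. A picture is of the moment at which its call begins.
- ctrl.sign_off(): hands the job in, once; it reports no verdict.
The state is a dict: "time": time; "qpos": joint angles; "dq": joint speeds; "joint_efforts": joint torques, N m; "eef_pos": TCP position; "tcp_rot": TCP orientation; "contact_force": force on the tool from outside, world axes, zero at the start; "wrist_torque": the same for the moment, N m; "opening": opening from 0.0 (shut) to 1.0 (fully open).
Only numpy, scipy, OpenCV 4.12 (cv2) and the standard library are available. Lean on these libraries where they do the work, as an engineer would, in place of code of your own. Each camera call takes 0.05 s, during which the arm holds its last target.

## Working session

There is one attempt and no reset: what is moved stays moved. The work goes in short steps, Python scripts to look and compute and a tool call to move; the robot and the scene stay as the last step left them, time stands still between calls to the robot, and variables do not carry over. Pictures are saved under pics/ and viewed, and the job is handed in when it is done.

Besides the shell and the picture viewer there is one more tool, called in YAML: its name, and indented under it one key for each argument. move_arm: Moves the arm, as the interface text tells. Its arguments: {"type":"object","properties":{"commands":{"type":"array"},"newtons":{"type":"number"}},"required":["commands"]}

```bash
ls; mkdir -p pics; cat > h.py <<'E'
import sys; sys.path.insert(0,'.')
import numpy as np, cv2
from plant import readout, eyes, ctrl
from scipy.spatial.transform import Rotation as R
def snap(name):
    c=eyes.read_camera(name); return c
def Rm(c):
    return R.from_quat(c['attitude']).as_matrix() if np.array(c['attitude']).size==4 else np.array(c['attitude'])
def ray(c,uv,z):
    uv=np.array(uv,float).reshape(-1,1,2)
    n=cv2.undistortPoints(uv,np.array(c['K']),np.array(c['dist'])).reshape(-1,2)
    d=np.c_[n,np.ones(len(n))]@Rm(c).T
    e=np.array(c['eye']); t=(z-e[2])/d[:,2]
    return e+d*t[:,None]
def proj(c,P):
    P=np.array(P,float).reshape(-1,3); M=Rm(c).T
    rv=cv2.Rodrigues(M)[0]; tv=-M@np.array(c['eye'])
    return cv2.projectPoints(P,rv,tv,np.array(c['K']),np.array(c['dist']))[0].reshape(-1,2)
def cloud(c):
    h,w=c['depth'].shape
    uv=np.stack(np.meshgrid(np.arange(w),np.arange(h)),-1).reshape(-1,1,2).astype(float)
    n=cv2.undistortPoints(uv,np.array(c['K']),np.array(c['dist'])).reshape(-1,2)
    d=c['depth'].reshape(-1,1)
    return ((np.c_[n,np.ones(len(n))]*d)@Rm(c).T+np.array(c['eye'])).reshape(h,w,3)
def save(img,fn): cv2.imwrite('pics/'+fn,img[:,:,::-1])
E
python3 - <<'E'
from h import *
for n in('top','scene'):
    c=snap(n); save(c['color'],n+'0.png'); print(n,c['eye'],c['attitude'],c['K'],c['dist'])
print(readout.get_state())
E
```

```text
pics
top [ 0.33128172 -0.02436738  1.55592699] [ 0.70794141 -0.70181784  0.05831279 -0.0535751 ] [[511.44938067   0.         318.57610888]
 [  0.         511.44938067 201.55664411]
 [  0.           0.           1.        ]] [-0.02995892  0.          0.          0.          0.        ]
scene [1.48912731 0.30676301 1.22420161] [ 0.53242173  0.77035855 -0.28474021 -0.20493369] [[415.30596142   0.         326.35929603]
 [  0.         415.30596142 202.23389515]
 [  0.           0.           1.        ]] [-0.08920317  0.          0.          0.          0.        ]
{'time': 0.1, 'qpos': array([ 9.83048995e-01,  2.87146344e-01,  1.57806798e+00, -1.57784395e-06,
        1.27863138e+00, -1.49968327e-01]), 'dq': array([-0.0007145 , -0.001787  , -0.00399438,  0.00010552,  0.00096888,
       -0.00013822]), 'joint_efforts': array([ 9.16107201e-04, -4.07297623e+01, -2.93700331e+01, -1.13219260e-04,
        3.42035979e-03, -2.88356475e-06]), 'eef_pos': array([0.28575989, 0.61084607, 0.2300191 ]), 'tcp_rot': array([-0.37981939,  0.59737025,  0.37917383,  0.59591376]), 'contact_force': array([-0.12669346, -0.73888653,  0.13273858]), 'wrist_torque': array([ 0.0475675 , -0.03410341,  0.0560509 ]), 'opening': 0.9984926437018636}
```

View pics/top0.png

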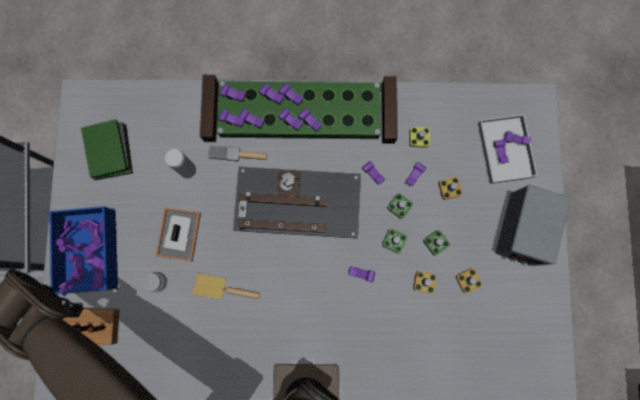

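View pics/scene0.png

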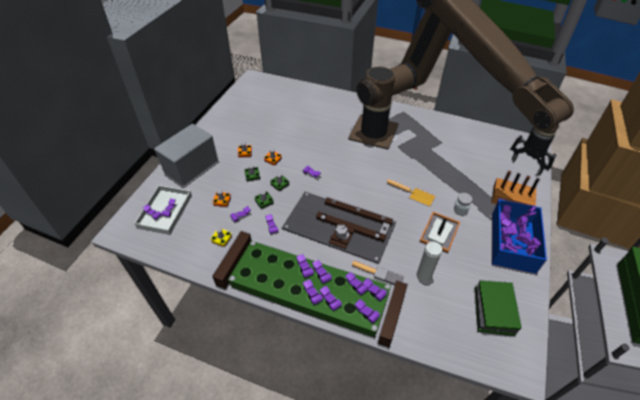

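```bash
python3 - <<'E'
from h import *
c=snap('top'); P=cloud(c)
for n,uv in dict(stop=(242,208),bolt=(288,181),gauge=(178,234),base1=(345,200),g1=(400,205),g2=(394,240),g3=(436,242),apron=(240,230),benchpt=(330,300)).items():
    p=P[uv[1]-3:uv[1]+4,uv[0]-3:uv[0]+4].reshape(-1,3); print(n,np.round(np.median(p,0),4),np.round(p[p[:,2].argmax()],4))
print(c['depth'].min())
im=c['color']
a=cv2.resize(im[160:250,225:370],None,fx=5.5,fy=5.5,interpolation=cv2.INTER_CUBIC); save(a,'board.png')
a=cv2.resize(im[110:300,340:490],None,fx=3.1,fy=3.1,interpolation=cv2.INTER_CUBIC); save(a,'plates.png')
a=cv2.resize(im[200:270,150:210],None,fx=8,fy=8,interpolation=cv2.INTER_CUBIC); save(a,'gauge.png')
E
```

```text
stop [0.5518 0.1958 0.0334] [0.5541 0.2009 0.0448]
bolt [0.6296 0.0578 0.0681] [0.6277 0.0601 0.0785]
gauge [0.4726 0.3858 0.0316] [0.4784 0.3863 0.0641]
base1 [ 0.5837 -0.1146  0.012 ] [ 0.585  -0.1049  0.0215]
g1 [ 0.5639 -0.2765  0.047 ] [ 0.5592 -0.2807  0.0606]
g2 [ 0.4589 -0.2578  0.0459] [ 0.4639 -0.2554  0.0614]
g3 [ 0.4544 -0.3839  0.037 ] [ 0.4533 -0.3879  0.0602]
apron [0.4887 0.204  0.0098] [0.4962 0.1928 0.0261]
benchpt [ 0.2818 -0.0705 -0.0014] [ 0.288  -0.0761  0.0079]
0.0
```

View pics/board.png

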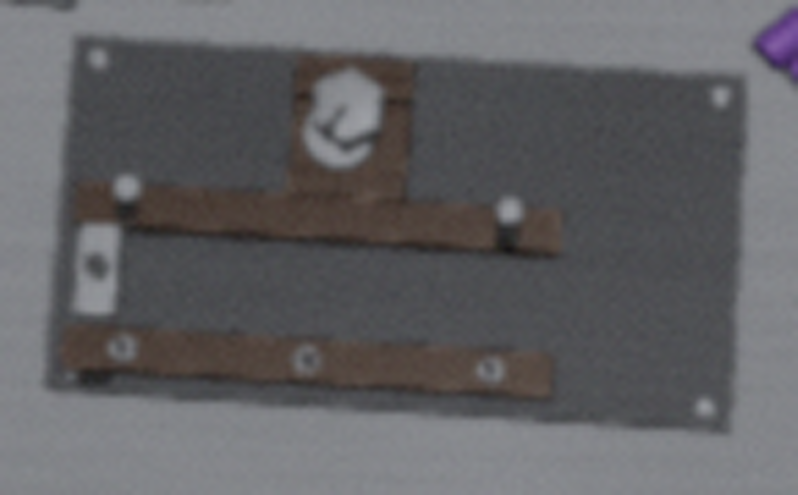

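View pics/plates.png

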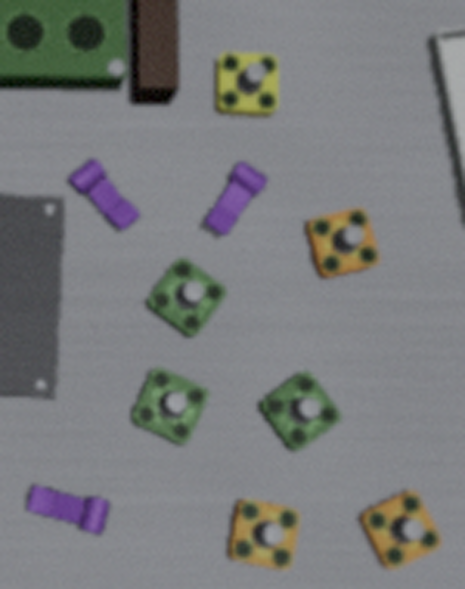

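View pics/gauge.png

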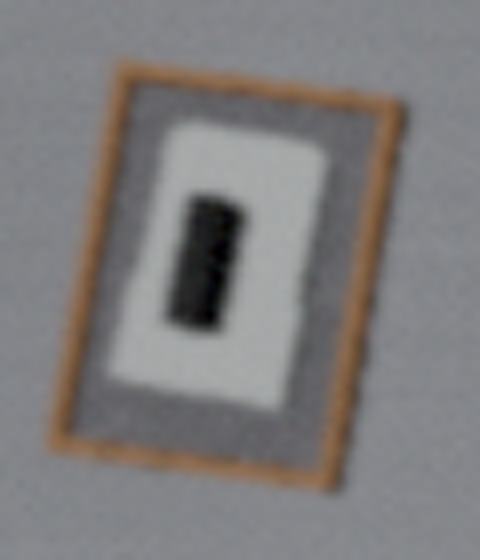

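```bash
cat >> h.py <<'E'
def fit2(bp,wp):
    # rigid 2D: wp = R bp + t
    b=np.array(bp,float);w=np.array(wp,float);bm=b.mean(0);wm=w.mean(0)
    U,S,V=np.linalg.svd((b-bm).T@(w-wm)); D=np.diag([1,np.linalg.det(V.T@U.T)]); r=V.T@D@U.T
    t=wm-r@bm; return np.arctan2(r[1,0],r[0,0]),t,(b@r.T+t)-w
def edge(gray_list,c,Pa,Pb,n,half=0.008,m=60,k=161,sign=0):
    """subpixel edge across segment Pa-Pb(world), along unit n(world); returns offset(m)s"""
    s=np.linspace(-half,half,k); out=[]
    for f in np.linspace(0,1,m):
        p=Pa+(Pb-Pa)*f
        uv=proj(c,p+s[:,None]*n).astype(np.float32)
        v=cv2.remap(gray_list,uv[:,0].reshape(1,-1),uv[:,1].reshape(1,-1),cv2.INTER_CUBIC)[0]
        out.append(v)
    prof=np.median(np.array(out),0); g=np.gradient(cv2.GaussianBlur(prof.reshape(1,-1),(0,0),4)[0])
    return s,prof,g
E
python3 - <<'E'
from h import *
c=snap('top')
d=np.array([(76,37),(744,77),(729,432),(47,388)],float)
uv=(d+.5)/5.5-.5+[225,160]
w=ray(c,uv,0.012)[:,:2]
b=np.array([(190,-133),(-190,-133),(-190,67),(190,67)])/1000
yaw,t,e=fit2(b,w); print(np.degrees(yaw),t,np.round(e*1000,1))
E
```

```text
87.01355385476258 [0.54387746 0.03358455] [[ 0.7  1.5]
 [ 0.2 -2.6]
 [ 0.1 -1.4]
 [-1.   2.5]]
```

```bash
cat > meas.py <<'E'
from h import *
def boardpose(yaw,t):
    r=np.array([[np.cos(yaw),-np.sin(yaw)],[np.sin(yaw),np.cos(yaw)]])
    def W(x,y,z): 
        p=r@np.array([x,y])/1000+t; return np.array([p[0],p[1],z/1000])
    return W,r
def peak(c,ch,W,r,xa,ya,xb,yb,z,nb,half=8):
    n=np.r_[r@np.array(nb,float),0]
    s,p,g=edge(ch,c,W(xa,ya,z),W(xb,yb,z),n,half/1000)
    return s,p,g
E
python3 - <<'E'
from meas import *
cs=[snap('top') for _ in range(4)]
c=cs[0]; img=np.mean([x['color'].astype(np.float32) for x in cs],0).astype(np.float32)
gray=img.mean(2); rg=img[:,:,0]-img[:,:,2]
yaw,t=np.radians(87.01),np.array([.54388,.03358])
for it in range(3):
    W,r=boardpose(yaw,t)
    pts=[];res={}
    def E(ch,xa,ya,xb,yb,z,nb,nm,half=8):
        s,p,g=peak(c,ch,W,r,xa,ya,xb,yb,z,nb,half); i=np.abs(g[8:-8]).argmax()+8
        w=np.abs(g)*(np.abs(s-s[i])<.003); o=(w*s).sum()/w.sum()*1000; res[nm]=round(o,2); return o
    # base edges: bench side beyond is brighter
    a1=E(gray,190,-120,190,-60,12,(1,0),'x+a');a2=E(gray,190,-60,190,55,12,(1,0),'x+b')
    b1=E(gray,-190,-120,-190,-60,12,(1,0),'x-a');b2=E(gray,-190,-20,-190,55,12,(1,0),'x-b')
    c1=E(gray,-180,-133,-60,-133,12,(0,1),'y-a');c2=E(gray,60,-133,180,-133,12,(0,1),'y-b')
    d1=E(gray,-180,67,-60,67,12,(0,1),'y+a');d2=E(gray,60,67,170,67,12,(0,1),'y+b')
    print(res)
    dx=(a1+a2+b1+b2)/4; dy=(c1+c2+d1+d2)/4
    rot=((c2-c1)+(d2-d1))/2/240
    yaw+=rot; t=t+r@np.array([dx,dy])/1000
print(np.degrees(yaw),t)
W,r=boardpose(yaw,t)
# screw check/bolt
print(proj(c,[W(30,-91,70),W(158,0,32),W(-90,0,12)]))
# rail/guide edges along y profile
for z,x0,x1 in((34,-85,-40),(34,-35,20),(34,60,120)):
    s,p,g=peak(c,gray,W,r,x0,0,x1,0,z,(0,1),70)
    s2,p2,g2=peak(c,rg,W,r,x0,0,x1,0,z,(0,1),70)
    for q,gg in((p,g),(p2,g2)):
        pk=[(round(s[i]*1000,1),round(float(gg[i]),2)) for i in range(2,159) if abs(gg[i])>abs(gg[i-1]) and abs(gg[i])>=abs(gg[i+1]) and abs(gg[i])>1]
        print(x0,pk)
s,p,g=peak(c,gray,W,r,165,-15,165,15,32,(1,0),40)
print('stop',[(round(165+s[i]*1000,1),round(float(g[i]),2)) for i in range(2,159) if abs(g[i])>abs(g[i-1]) and abs(g[i])>=abs(g[i+1]) and abs(g[i])>1])
np.save('board.npy',[yaw,*t])
E
```

```text
{'x+a': np.float64(0.15), 'x+b': np.float64(-0.01), 'x-a': np.float64(1.0), 'x-b': np.float64(-0.06), 'y-a': np.float64(-0.42), 'y-b': np.float64(-0.39), 'y+a': np.float64(0.7), 'y+b': np.float64(0.51)}
{'x+a': np.float64(0.1), 'x+b': np.float64(-0.23), 'x-a': np.float64(0.9), 'x-b': np.float64(-0.28), 'y-a': np.float64(-0.53), 'y-b': np.float64(-0.25), 'y+a': np.float64(0.56), 'y+b': np.float64(0.53)}
{'x+a': np.float64(-0.28), 'x+b': np.float64(-0.33), 'x-a': np.float64(0.49), 'x-b': np.float64(-0.46), 'y-a': np.float64(-0.47), 'y-b': np.float64(-0.58), 'y+a': np.float64(0.55), 'y+b': np.float64(0.32)}
86.98027795618226 [0.54375876 0.03383172]
[[287.57823087 178.76269253]
 [243.68700406 208.30976448]
 [325.79603748 214.24771276]]
-85 [(np.float64(-26.3), -1.72), (np.float64(-18.4), 2.43), (np.float64(52.5), -1.4), (np.float64(64.8), 2.3)]
-85 [(np.float64(-47.2), 1.91), (np.float64(-21.9), -1.9), (np.float64(32.4), 1.94), (np.float64(56.9), -2.0)]
-35 [(np.float64(-26.3), -1.43), (np.float64(-18.4), 2.27), (np.float64(63.9), 2.18)]
-35 [(np.float64(-48.1), 1.92), (np.float64(-22.8), -1.97), (np.float64(32.4), 2.04), (np.float64(56.9), -2.0)]
60 [(np.float64(-27.1), -1.26), (np.float64(-18.4), 2.26), (np.float64(29.8), -1.02), (np.float64(63.9), 2.0)]
60 [(np.float64(-47.2), 2.0), (np.float64(-21.9), -2.01), (np.float64(32.4), 2.04), (np.float64(56.9), -2.05)]
stop [(np.float64(151.5), 4.71), (np.float64(159.5), -1.59), (np.float64(165.5), 1.2), (np.float64(174.0), -3.9), (np.float64(186.5), 3.42)]
```

```bash
python3 - <<'E'
from meas import *
s=readout.get_state(); M=R.from_quat(s['tcp_rot']).as_matrix(); print(np.round(M,3)); jy=np.degrees(np.arctan2(M[1,2],M[0,2])); print('jawyaw',jy, 'q1',np.degrees(s['qpos'][0]),'q6',np.degrees(s['qpos'][5]))
yaw,*t=np.load('board.npy'); t=np.array(t); W,r=boardpose(yaw,t)
print('bolt',W(30,-91,70),'mouth',W(-90,0,12),'bolt depth')
c=snap('top'); P=cloud(c); im=c['color']
u,v=288,179
a=cv2.resize(im[v-18:v+18,u-20:u+20],None,fx=16,fy=16,interpolation=cv2.INTER_CUBIC); save(a,'bolt.png')
# top face points of head by depth
m=(P[...,2]>.060)&(P[...,2]<.085)&(np.hypot(P[...,0]-W(30,-91,0)[0],P[...,1]-W(30,-91,0)[1])<.035)
print(m.sum(),np.median(P[m],0))
# bright top blob at z=70
g=im.mean(2); yy,xx=np.nonzero((g>150)); 
k=(abs(xx-u)<15)&(abs(yy-v)<9); print(len(xx[k]), ray(c,[[xx[k].mean(),yy[k].mean()]],.07))
# gauge: grip bar black & tray
hsv=cv2.cvtColor(im,cv2.COLOR_RGB2HSV)
sub=(hsv[...,2]<60)
lab=np.zeros_like(sub);lab[215:255,165:195]=sub[215:255,165:195]
y,x=np.nonzero(lab); q=ray(c,np.c_[x,y],.056+.006)[:,:2]; print('grip',len(x),q.mean(0),cv2.minAreaRect((q*1000).astype(np.float32)))
print(np.median(P[lab],0),np.percentile(P[lab][:,2],[10,50,90]))
wm=((im.min(2)>140)&(hsv[...,1]<60)); l2=np.zeros_like(sub);l2[212:252,160:197]=wm[212:252,160:197]
y,x=np.nonzero(l2|lab); q=ray(c,np.c_[x,y],.020)[:,:2]; print('body',len(x),cv2.minAreaRect((q*1000).astype(np.float32)))
tm=(im[...,0].astype(int)-im[...,2]>35); l3=np.zeros_like(sub);l3[200:270,150:208]=tm[200:270,150:208]
y,x=np.nonzero(l3); q=ray(c,np.c_[x,y],.018)[:,:2]; print('tray',len(x),cv2.minAreaRect((q*1000).astype(np.float32)))
# green plates
gm=((im[...,1].astype(int)-im[...,0]>15)&(im[...,1].astype(int)-im[...,2]>10)).astype(np.uint8); gm[:,:380]=0; gm[:145]=0
gm=cv2.morphologyEx(gm,cv2.MORPH_CLOSE,np.ones((7,7)))
n,L,S,C=cv2.connectedComponentsWithStats(gm)
for i in range(1,n):
    if S[i,4]<50: continue
    y,x=np.nonzero(L==i); q=ray(c,np.c_[x,y],.020)[:,:2]; print('green',S[i,4],C[i],cv2.minAreaRect((q*1000).astype(np.float32)))
E
```

```text
[[-0.    -0.906  0.424]
 [-0.     0.424  0.906]
 [-1.     0.    -0.   ]]
jawyaw 64.91748334559392 q1 56.322033886950116 q6 -8.595390674377487
bolt [0.63621279 0.05899621 0.07      ] mouth [ 0.53901759 -0.05604332  0.012     ] bolt depth
132 [0.6360488  0.0581425  0.06882462]
16 [[0.6287658  0.05225034 0.07      ]]
grip 88 [0.47451517 0.38549675] ((474.36578369140625, 385.62420654296875), (16.717695236206055, 44.64466094970703), 80.27420806884766)
[0.47609473 0.38777059 0.05725491] [0.03595271 0.05725491 0.06485297]
body 594 ((478.9111328125, 391.20428466796875), (64.25131225585938, 99.08541107177734), 80.25933074951172)
tray 355 ((474.8311767578125, 390.2885437011719), (110.38441467285156, 149.25515747070312), 82.57038879394531)
green 372 [399.90322581 205.36290323] ((567.532470703125, -281.305419921875), (59.795528411865234, 60.301185607910156), 52.95612716674805)
green 390 [394.56923077 240.36410256] ((460.77099609375, -263.5371398925781), (60.27020263671875, 59.86516189575195), 63.72861862182617)
green 385 [436.65974026 242.05974026] ((456.58294677734375, -390.30706787109375), (59.4130744934082, 60.057952880859375), 35.07912826538086)
```

View pics/bolt.png

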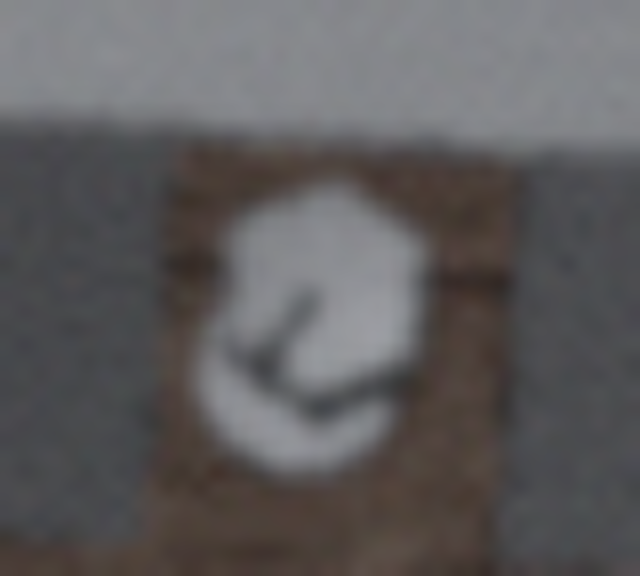

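move_arm:
  commands:
    - [0, 0, 0.1, 120, -190, 0, 0]
    - [0, 0, 0.2, 240, -380, 0, 0]
    - [0, 0, 0.307, 350, -552, 0, 0]
    - [0, 0, 0.307, 350, -552, 0, 0]
    - [0, 0, 0.307, 350, -552, 0, 0]
    - [0, 0, 0.307, 350, -552, 0, 0]
    - [0, 0, 0.307, 350, -552, 0, 0]
    - [0, 0, 0.307, 350, -552, 0, 0]
    - [0, 0, 0.307, 350, -552, 0, 0]
    - [0, 0, 0.307, 350, -552, 0, 0]
    - [0, 0, 0.307, 350, -552, 0, 0]
    - [0, 0, 0.307, 350, -552, 0, 0]

```text
time: 1.65
eef_pos: [0.6082, 0.1027, 0.2316]
tcp_rot: [-0.466, 0.531, 0.466, 0.532]
contact_force: [1.0, -0.5, -0.1]
opening: 1.0
```

move_arm:
  commands:
    - [0, 0, 0, 0, 0, 0, 0]
    - [0, 0, 0, 0, 0, 0, 0]

```text
time: 1.85
eef_pos: [0.6086, 0.1015, 0.2314]
tcp_rot: [-0.465, 0.532, 0.466, 0.532]
contact_force: [0.4, 0.0, -0.0]
opening: 1.001
```

move_arm:
  commands:
    - [0, 0, 0, 27.6, -42.5, -30, 0]
    - [0, 0, 0, 27.6, -42.5, -70, 0]
    - [0, 0, 0, 27.6, -42.5, -110, 0]
    - [0, 0, 0, 27.6, -42.5, -110, 0]
    - [0, 0, 0, 27.6, -42.5, -110, 0]
    - [0, 0, 0, 27.6, -42.5, -110, 0]

```text
time: 2.45
eef_pos: [0.6378, 0.0601, 0.1248]
tcp_rot: [-0.467, 0.53, 0.465, 0.533]
contact_force: [-0.1, -0.3, -0.1]
opening: 1.002
```

```bash
python3 - <<'E'
from h import *
print(readout.get_state()['eef_pos'])
for n,(a,b) in dict(scene=((340,230),80),top=((288,181),60)).items():
    c=snap(n); u,v=a; save(cv2.resize(c['color'][v-b*3//4:v+b*3//4,u-b:u+b],(800,600),interpolation=cv2.INTER_CUBIC),n+'1.png')
E
```

```text
[0.63778894 0.06009869 0.12479508]
```

View pics/scene1.png

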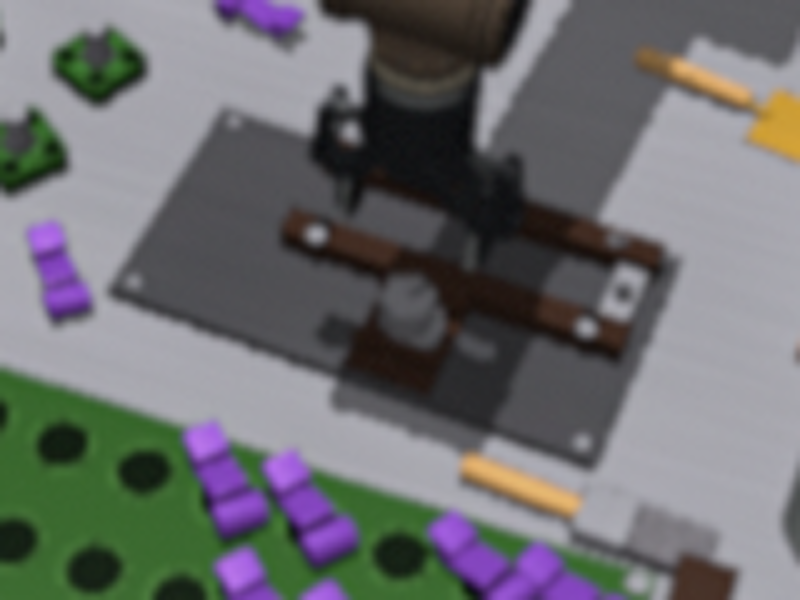

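move_arm:
  commands:
    - [0, 0, 0, -1.5, -1, -25, 0]
    - [0, 0, 0, -1.5, -1, -50, 0]
    - [0, 0, 0, -1.5, -1, -70, 0]
    - [0, 0, 0, -1.5, -1, -83, 0]
    - [0, 0, 0, -1.5, -1, -83, 0]

```text
time: 3.05
eef_pos: [0.6358, 0.0589, 0.0413]
tcp_rot: [-0.467, 0.531, 0.465, 0.533]
contact_force: [0.6, -0.4, -0.4]
opening: 1.0
```

move_arm:
  commands:
    - [0, 0, 0, 0, 0, 0, 255]
    - [0, 0, 0, 0, 0, 0, 255]
    - [0, 0, 0, 0, 0, 0, 255]
    - [0, 0, 0, 0, 0, 0, 255]
    - [0, 0, 0, 0, 0, 0, 255]
    - [0, 0, 0, 0, 0, 0, 255]
    - [0, 0, 0, 0, 0, 0, 255]
    - [0, 0, 0, 0, 0, 0, 255]
  newtons: 60

```text
time: 3.85
eef_pos: [0.6368, 0.0596, 0.0429]
tcp_rot: [-0.467, 0.53, 0.465, 0.534]
contact_force: [-1.1, 3.3, 5.6]
opening: 0.413
```

move_arm:
  commands:
    - [0, 0, -0.1, 0, 0, 0, 255]
    - [0, 0, -0.2, 0, 0, 0, 255]
    - [0, 0, -0.3, 0, 0, 0, 255]
    - [0, 0, -0.4, 0, 0, 0, 255]
    - [0, 0, -0.5, 0, 0, 0, 255]
    - [0, 0, -0.6, 0, 0, 0, 255]
    - [0, 0, -0.7, 0, 0, 0, 255]
    - [0, 0, -0.8, 0, 0, 0, 255]
    - [0, 0, -0.88, 0, 0, 0, 255]
    - [0, 0, -0.88, 0, 0, 0, 255]
    - [0, 0, -0.88, 0, 0, 0, 255]

```text
time: 4.95
eef_pos: [0.6367, 0.0594, 0.043]
tcp_rot: [-0.197, 0.678, 0.193, 0.681]
contact_force: [-1.2, -0.1, 0.7]
opening: 0.408
```

```bash
cat > lane.py <<'E'
from meas import *
cs=[snap('top') for _ in range(4)]
c=cs[0]; img=np.mean([x['color'].astype(np.float32) for x in cs],0).astype(np.float32)
gray=img.mean(2); rg=(img[:,:,0]-img[:,:,2])
yaw,*t=np.load('board.npy'); t=np.array(t); W,r=boardpose(yaw,t)
for z,x0,x1 in((34,-85,-45),(34,-40,10),(34,60,120)):
  for q in(rg,):
    s,p,g=peak(c,q,W,r,x0,0,x1,0,z,(0,1),70)
    print(x0,[(round(s[i]*1000,1),round(float(g[i]),2)) for i in range(2,159) if abs(g[i])>abs(g[i-1]) and abs(g[i])>=abs(g[i+1]) and abs(g[i])>1])
u,v=295,205
save(cv2.resize(c['color'][160:250,225:370],None,fx=5.5,fy=5.5,interpolation=cv2.INTER_CUBIC),'lane%d.png'%int(readout.get_state()['time']*10))
M=R.from_quat(readout.get_state()['tcp_rot']).as_matrix(); print('jaw',np.degrees(np.arctan2(M[1,2],M[0,2])),readout.get_state()['time'])
E
python3 lane.py
```

```text
-85 [(np.float64(-55.1), 1.93), (np.float64(-30.6), -1.99), (np.float64(32.4), 2.03), (np.float64(56.9), -2.03)]
-40 [(np.float64(-56.0), 1.75), (np.float64(-30.6), -1.87), (np.float64(32.4), 2.05), (np.float64(56.9), -1.99)]
60 []
jaw 31.99048414154569 5.15
```

move_arm:
  commands:
    - [0, 0, 0, 0, 0, 0, 0]
    - [0, 0, 0, 0, 0, 0, 0]
    - [0, 0, 0, 0, 0, 0, 0]
    - [0, 0, 0, 0, 0, 0, 0]
    - [0, 0, 0, 0, 0, 0, 0]
    - [0, 0, 0, 0, 0, 0, 0]
    - [0, 0, 0, 0, 0, 40, 0]
    - [0, 0, 0, 0, 0, 80, 0]
    - [0, 0, 0, 0, 50, 130, 0]
    - [0, 0, 0, 0, 80, 160, 0]
    - [0, 0, 0, 0, 100, 160, 0]
    - [0, 0, 0, 0, 100, 160, 0]

```text
time: 6.35
eef_pos: [0.6378, 0.1629, 0.2068]
tcp_rot: [-0.198, 0.676, 0.194, 0.683]
contact_force: [0.4, -0.6, -0.6]
opening: 0.999
```

```bash
cat > ga.py <<'E'
from meas import *
cs=[snap('top') for _ in range(3)]; c=cs[0]
im=np.median([x['color'] for x in cs],0).astype(np.uint8)
v0,v1,u0,u1=195,272,145,212
hsv=cv2.cvtColor(im,cv2.COLOR_RGB2HSV)
def rect(m,z,nm):
    l=np.zeros(m.shape,np.uint8); l[v0:v1,u0:u1]=m[v0:v1,u0:u1]
    n,L,S,C=cv2.connectedComponentsWithStats(l); i=1+S[1:,4].argmax()
    cn,_=cv2.findContours((L==i).astype(np.uint8),cv2.RETR_EXTERNAL,cv2.CHAIN_APPROX_NONE)
    q=ray(c,cn[0].reshape(-1,2),z)[:,:2]*1000
    print(nm,S[i],cv2.minAreaRect(q.astype(np.float32)))
rect(hsv[...,2]<70,.062,'grip')
dk=hsv[...,2]
rect((hsv[...,2]>150)|(dk<80),.020,'body')
rect(im[...,0].astype(int)-im[...,2]>35,.018,'tray')
g=im.mean(2)
print(im[234,165:192].mean(-1).astype(int))
save(cv2.resize(im[v0:v1,u0:u1],None,fx=8,fy=8,interpolation=cv2.INTER_NEAREST),'ga.png')
E
python3 ga.py; python3 lane.py
```

```text
grip [203 195   9  77 165] ((474.9415588378906, 291.08843994140625), (13.658143997192383, 223.71803283691406), 88.20145416259766)
body [164 216  26  35 609] ((478.8081359863281, 392.24847412109375), (64.3365478515625, 99.2481460571289), 81.21955108642578)
tray [156 208  44  53 368] ((474.87945556640625, 390.4296875), (110.74729919433594, 149.3603515625), 82.6617431640625)
[119 142 164 173 173 158 120  66  40  44  30  20  11  65 126 162 173 175
 175 175 175 170 144 104  98 107 109]
-85 [(np.float64(-55.1), 1.91), (np.float64(-30.6), -2.0), (np.float64(32.4), 2.04), (np.float64(56.9), -2.07)]
-40 [(np.float64(-56.0), 2.05), (np.float64(-29.8), -2.1), (np.float64(32.4), 2.15), (np.float64(56.9), -2.15)]
60 [(np.float64(-56.0), 1.64), (np.float64(-29.8), -1.43), (np.float64(32.4), 1.48), (np.float64(56.9), -1.36)]
jaw 31.90638043511124 6.7
```

```bash
python3 - <<'E'
from meas import *
c=snap('top'); im=c['color'].copy()
def fr(o,a):
    a=np.radians(a); return lambda x,y,z:[o[0]/1000+(x*np.cos(a)-y*np.sin(a))/1000,o[1]/1000+(x*np.sin(a)+y*np.cos(a))/1000,z/1000]
G=fr((468.9,393.8),-9)
v0,v1,u0,u1=195,272,145,212;k=8
big=cv2.resize(im[v0:v1,u0:u1],None,fx=k,fy=k,interpolation=cv2.INTER_CUBIC)
def poly(pts,col):
    q=((proj(c,pts)-[u0,v0]+.5)*k).astype(np.int32); cv2.polylines(big,[q],True,col,1)
poly([G(-18,-7,62),G(32,-7,62),G(32,7,62),G(-18,7,62)],(255,0,0))
poly([G(-18,-7,20),G(32,-7,20),G(32,7,20),G(-18,7,20)],(255,255,0))
poly([G(-40,-33,20),G(0,-33,20),G(0,-30.5,20),G(60,-30.5,20),G(60,30.5,20),G(0,30.5,20),G(0,33,20),G(-40,33,20)],(0,0,255))
save(big,'gov.png')
E
```

```text
(no output)
```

View pics/gov.png

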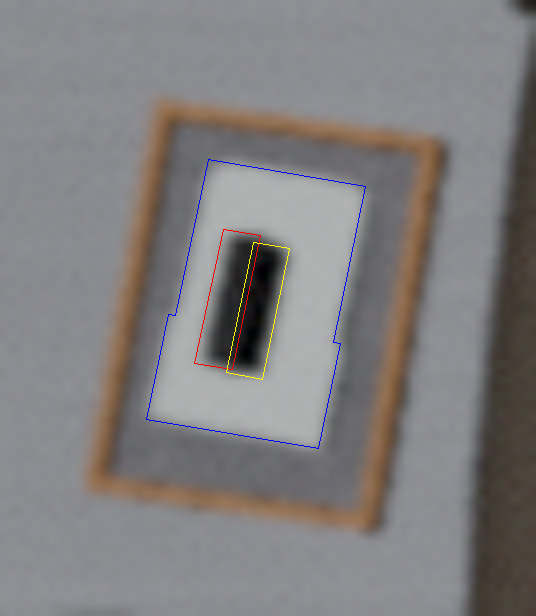

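move_arm:
  commands:
    - [0, 0, -0.14, -20, 28, 0, 0]
    - [0, 0, -0.28, -40, 56, 0, 0]
    - [0, 0, -0.42, -60, 84, 0, 0]
    - [0, 0, -0.56, -80, 112, 0, 0]
    - [0, 0, -0.7, -100, 140, 0, 0]
    - [0, 0, -0.84, -120, 168, 0, 0]
    - [0, 0, -0.98, -140, 196, 0, 0]
    - [0, 0, -1.12, -162, 228, 0, 0]
    - [0, 0, -1.26, -162, 228, 0, 0]
    - [0, 0, -1.4, -162, 228, 0, 0]
    - [0, 0, -1.54, -162, 228, -30, 0]
    - [0, 0, -1.68, -162, 228, -60, 0]

```text
time: 7.95
eef_pos: [0.4754, 0.3865, 0.1424]
tcp_rot: [0.378, 0.598, -0.379, 0.597]
contact_force: [0.1, 0.1, -0.3]
opening: 1.0
```

```bash
cat > st.py <<'E'
from h import *
s=readout.get_state(); M=R.from_quat(s['tcp_rot']).as_matrix(); print('jaw',np.degrees(np.arctan2(M[1,2],M[0,2])),np.round(M[:,0],3),np.round(s['eef_pos']*1000,1),'q6',np.degrees(s['qpos'][5]),s['time'],np.round(s['contact_force'],1),s['opening'])
E
python3 st.py
```

```text
jaw -64.70287410173927 [-0.002 -0.001 -1.   ] [475.4 386.5 142.4] q6 94.3268379357876 7.95 [ 0.1  0.1 -0.3] 0.9996800642631236
```

move_arm:
  commands:
    - [0, 0, -0.14, 0, 5, -15, 0]
    - [0, 0, -0.28, 0, 5, -30, 0]
    - [0, 0, -0.42, 0, 5, -45, 0]
    - [0, 0, -0.56, 0, 5, -60, 0]
    - [0, 0, -0.6, 0, 5, -80, 0]
    - [0, 0, -0.6, 0, 5, -100, 0]
    - [0, 0, -0.6, 0, 5, -114, 0]
    - [0, 0, -0.6, 0, 5, -114, 0]
    - [0, 0, -0.6, 0, 5, -114, 0]

```text
time: 8.85
eef_pos: [0.4757, 0.3913, 0.0284]
tcp_rot: [-0.538, -0.459, 0.539, -0.458]
contact_force: [-0.5, 0.5, -0.1]
opening: 1.004
```

move_arm:
  commands:
    - [0, 0, 0, 0, 0, 0, 255]
    - [0, 0, 0, 0, 0, 0, 255]
    - [0, 0, 0, 0, 0, 0, 255]
    - [0, 0, 0, 0, 0, 0, 255]
    - [0, 0, 0, 0, 0, 0, 255]
    - [0, 0, 0, 0, 0, 0, 255]
    - [0, 0, 0, 0, 0, 0, 255]
    - [0, 0, 0, 0, 0, 0, 255]
    - [0, 0, 0, 0, 0, 0, 255]
  newtons: 60

```text
time: 9.75
eef_pos: [0.4759, 0.3916, 0.0289]
tcp_rot: [-0.538, -0.459, 0.538, -0.458]
contact_force: [-0.8, 1.2, 3.8]
opening: 0.155
```

```bash
python3 st.py
```

```text
jaw -99.09866316715672 [-0.002  0.001 -1.   ] [475.9 391.6  28.9] q6 129.02753863824978 9.75 [-0.8  1.2  3.8] 0.15510687173787938
```

move_arm:
  commands:
    - [0, 0, 0, 0, 0, 20, 255]
    - [0, 0, 0, 0, 0, 60, 255]
    - [0, 0, 0, 0, 0, 100, 255]
    - [0, 0, 0, 0, 0, 110, 255]
    - [0, 0, 0, 0, 0, 110, 255]

```text
time: 10.25
eef_pos: [0.4766, 0.3919, 0.1399]
tcp_rot: [0.539, 0.459, -0.537, 0.458]
contact_force: [0.2, -0.0, -3.0]
opening: 0.154
```

```bash
python3 - <<'E'
from meas import *
yaw,*t=np.load('board.npy'); W,r=boardpose(yaw,np.array(t))
print(W(-153,.7,12),W(-83,.7,12), r)
c=snap('top'); v0,v1,u0,u1=195,272,145,212
save(cv2.resize(c['color'][v0:v1,u0:u1],None,fx=7,fy=7,interpolation=cv2.INTER_CUBIC),'lift.png')
c=snap('scene'); save(c['color'],'lift_s.png')
E
python3 st.py
```

```text
[ 0.53499974 -0.11891896  0.012     ] [ 0.53868732 -0.04901616  0.012     ] [[ 0.0526797  -0.99861146]
 [ 0.99861146  0.0526797 ]]
jaw -99.10425301739623 [-0.006 -0.002 -1.   ] [474.4 390.6 135.9] q6 129.0502218106022 10.35 [-0.5 -0.5 -2.8] 0.1564979463922511
```

View pics/lift_s.png

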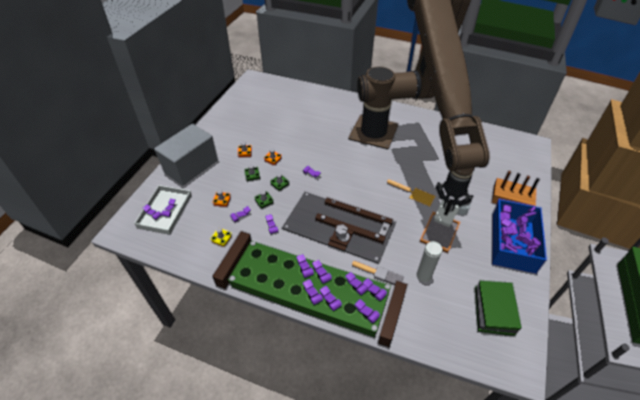

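move_arm:
  commands:
    - [0, 0, 0.14, 5, -42, 0, 255]
    - [0, 0, 0.28, 10, -85, 0, 255]
    - [0, 0, 0.42, 15, -127, 0, 255]
    - [0, 0, 0.56, 20, -170, 0, 255]
    - [0, 0, 0.7, 25, -212, 0, 255]
    - [0, 0, 0.84, 30, -255, 0, 255]
    - [0, 0, 0.98, 35, -297, 0, 255]
    - [0, 0, 1.12, 40, -340, 0, 255]
    - [0, 0, 1.26, 45, -382, 0, 255]
    - [0, 0, 1.4, 50, -425, 0, 255]
    - [0, 0, 1.54, 55, -467, 0, 255]
    - [0, 0, 1.677, 60.6, -509.5, 0, 255]

```text
time: 11.55
eef_pos: [0.5329, -0.1198, 0.1323]
tcp_rot: [0.015, 0.708, -0.018, 0.706]
contact_force: [1.0, 0.6, -2.8]
opening: 0.152
```

```bash
python3 st.py
```

```text
jaw -2.6906656758998317 [-0.003 -0.003 -1.   ] [ 532.9 -119.8  132.3] q6 -20.388173243819693 11.55 [ 1.   0.6 -2.8] 0.15190482076785677
```

move_arm:
  commands:
    - [0, 0, -0.006, 2, 1, -40, 255]
    - [0, 0, -0.006, 2, 1, -75, 255]
    - [0, 0, -0.006, 2, 1, -85, 255]
    - [0, 0, -0.006, 2, 1, -85, 255]
    - [0, 0, -0.006, 2, 1, -85, 255]

```text
time: 12.05
eef_pos: [0.5352, -0.1186, 0.0475]
tcp_rot: [0.017, 0.708, -0.02, 0.706]
contact_force: [0.1, -1.4, -2.2]
opening: 0.155
```

```bash
python3 st.py; python3 - <<'E'
from meas import *
c=snap('top'); save(cv2.resize(c['color'][160:250,250:395],None,fx=5.5,fy=5.5,interpolation=cv2.INTER_CUBIC),'app.png')
c=snap('scene'); save(cv2.resize(c['color'][170:270,260:395],None,fx=5.9,fy=5.9,interpolation=cv2.INTER_CUBIC),'app_s.png')
E
```

```text
jaw -3.0034449593583306 [-0.003 -0.003 -1.   ] [ 535.2 -118.6   47.5] q6 -19.808308254198458 12.05 [ 0.1 -1.4 -2.2] 0.155406068016397
```

View pics/app.png

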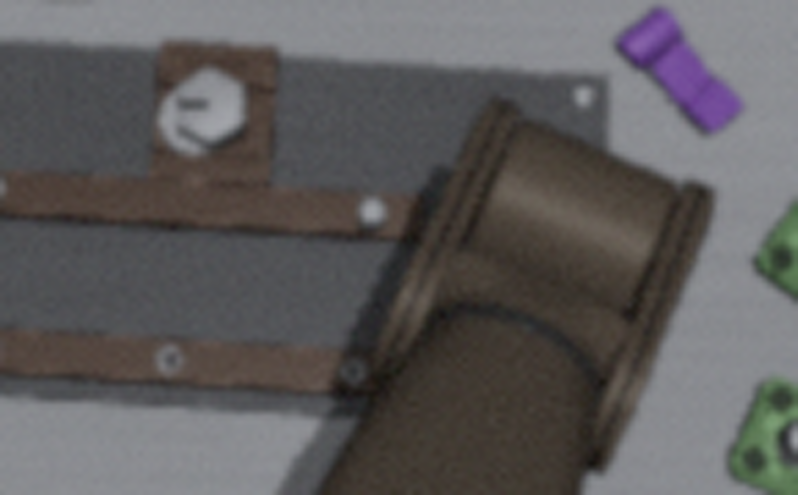

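View pics/app_s.png

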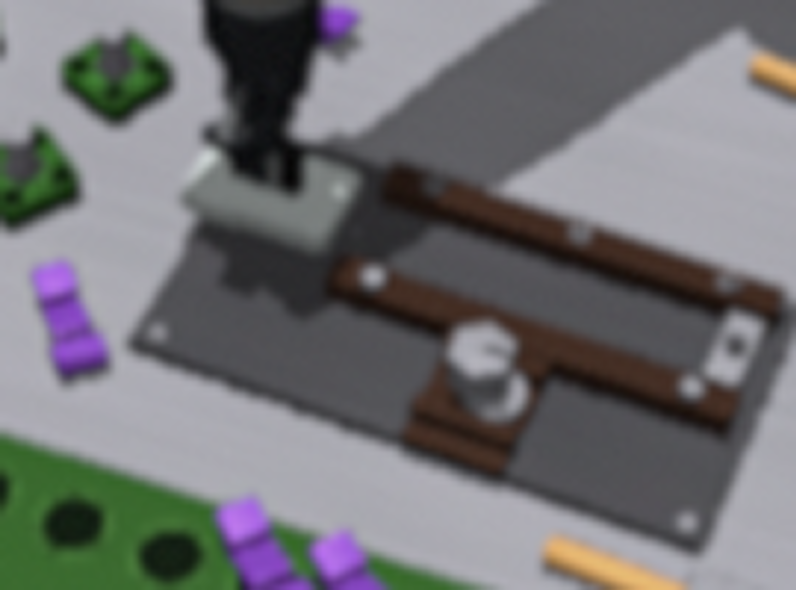

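move_arm:
  commands:
    - [0, 0, 0, 0, 0, -6, 255]
    - [0, 0, 0, 0, 0, -10, 255]
    - [0, 0, 0, 0, 0, -12, 255]
    - [0, 0, 0, 0, 0, -12.5, 255]
    - [0, 0, 0, 0, 0, -12.5, 255]

```text
time: 12.65
eef_pos: [0.5363, -0.119, 0.0366]
tcp_rot: [0.017, 0.707, -0.02, 0.707]
contact_force: [-0.4, -1.0, -2.2]
opening: 0.157
```

```bash
python3 st.py; python3 - <<'E'
from meas import *
c=snap('scene'); im=c['color'].copy()
yaw,*t=np.load('board.npy'); W,r=boardpose(yaw,np.array(t))
u0,v0,u1,v1=275,180,345,232;k=11
big=cv2.resize(im[v0:v1,u0:u1],None,fx=k,fy=k,interpolation=cv2.INTER_CUBIC)
def poly(p,col): cv2.polylines(big,[((proj(c,p)-[u0,v0]+.5)*k).astype(np.int32)],True,col,1)
poly([W(-90,32.4,34),W(40,32.4,34),W(40,56.4,34),W(-90,56.4,34)],(255,0,0))
poly([W(-90,-31,34),W(20,-31,34),W(20,-55,34),W(-90,-55,34)],(255,0,0))
x0=-160;y0=.7
poly([W(x0+a,y0+b,26) for a,b in((-40,-33),(0,-33),(0,-30.5),(60,-30.5),(60,30.5),(0,30.5),(0,33),(-40,33))],(0,0,255))
save(big,'app2.png')
E
```

```text
jaw -2.9959876613900627 [-0.    -0.004 -1.   ] [ 536.3 -119.    36.6] q6 -19.79828833364051 12.65 [-0.4 -1.  -2.2] 0.1567684319845843
```

View pics/app2.png

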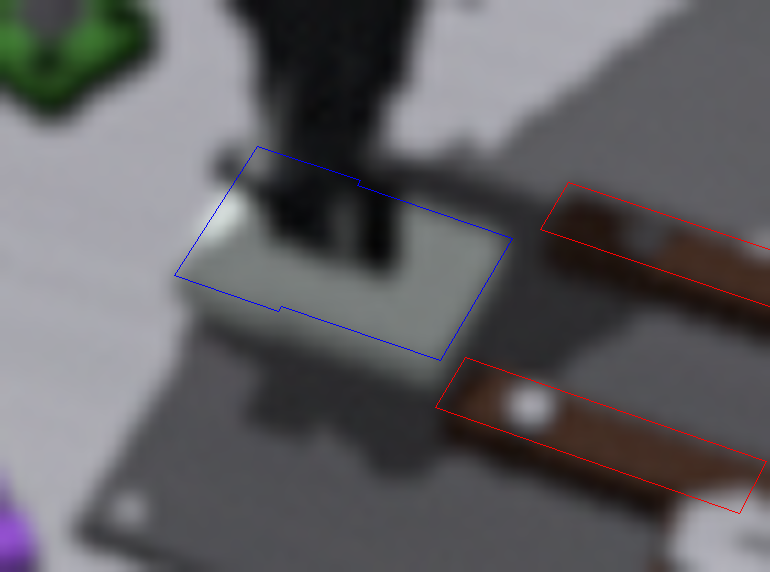

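move_arm:
  commands:
    - [0, 0, 0, -1, 1, -1, 255]
    - [0, 0, 0, -1, 4, -1.5, 255]
    - [0, 0, 0, -1, 7, -1.5, 255]
    - [0, 0, 0, -1, 8, -1.5, 255]
    - [0, 0, 0, -1, 8, -1.5, 255]

```text
time: 13.2
eef_pos: [0.5354, -0.1108, 0.0352]
tcp_rot: [0.017, 0.707, -0.02, 0.707]
contact_force: [-0.3, -0.2, -2.7]
opening: 0.154
```

```bash
python3 st.py
```

```text
jaw -2.97386860757019 [ 0.    -0.005 -1.   ] [ 535.4 -110.8   35.2] q6 -19.048419774712457 13.2 [-0.3 -0.2 -2.7] 0.15354189194508286
```

move_arm:
  commands:
    - [0, 0, 0, 0.1, 2, 0, 255]
    - [0, 0, 0, 0.2, 4, 0, 255]
    - [0, 0, 0, 0.3, 6, 0, 255]
    - [0, 0, 0, 0.4, 8, 0, 255]
    - [0, 0, 0, 0.4, 8, 0, 255]

```text
time: 13.7
eef_pos: [0.5358, -0.1025, 0.0352]
tcp_rot: [0.017, 0.707, -0.02, 0.707]
contact_force: [0.8, -0.3, -3.3]
opening: 0.156
```

move_arm:
  commands:
    - [0, 0, 0, 0.1, 2, 0, 255]
    - [0, 0, 0, 0.2, 4, 0, 255]
    - [0, 0, 0, 0.3, 6, 0, 255]
    - [0, 0, 0, 0.3, 6, 0, 255]

```text
time: 14.1
eef_pos: [0.536, -0.0962, 0.0351]
tcp_rot: [0.017, 0.707, -0.02, 0.707]
contact_force: [-0.1, -0.2, -3.0]
opening: 0.157
```

```bash
python3 st.py
```

```text
jaw -2.9344089346516418 [-0.    -0.004 -1.   ] [536.  -96.2  35.1] q6 -17.611512370266883 14.1 [-0.1 -0.2 -3. ] 0.15728015707280765
```

move_arm:
  commands:
    - [0, 0, 0, 0.2, 3, 0, 255]
    - [0, 0, 0, 0.3, 6, 0, 255]
    - [0, 0, 0, 0.5, 9, 0, 255]
    - [0, 0, 0, 0.6, 12, 0, 255]
    - [0, 0, 0, 0.8, 15, 0, 255]
    - [0, 0, 0, 0.9, 18, 0, 255]
    - [0, 0, 0, 0.9, 18, 0, 255]

```text
time: 14.8
eef_pos: [0.5369, -0.0778, 0.0351]
tcp_rot: [0.016, 0.707, -0.019, 0.707]
contact_force: [0.2, 0.2, -2.9]
opening: 0.151
```

move_arm:
  commands:
    - [0, 0, 0, 0.2, 3, 0, 255]
    - [0, 0, 0, 0.3, 6, 0, 255]
    - [0, 0, 0, 0.5, 9, 0, 255]
    - [0, 0, 0, 0.6, 12, 0, 255]
    - [0, 0, 0, 0.7, 14, 0, 255]
    - [0, 0, 0, 0.7, 14, 0, 255]

```text
time: 15.4
eef_pos: [0.5375, -0.0634, 0.0351]
tcp_rot: [0.016, 0.707, -0.019, 0.707]
contact_force: [-0.3, -0.7, -2.9]
opening: 0.154
```

```bash
python3 st.py; python3 - <<'E'
from meas import *
c=snap('scene'); im=c['color'].copy()
u0,v0,u1,v1=275,180,345,232;k=11
save(cv2.resize(im[v0:v1,u0:u1],None,fx=k,fy=k,interpolation=cv2.INTER_CUBIC),'app3.png')
E
```

```text
jaw -2.8808286990464156 [-0.    -0.004 -1.   ] [537.5 -63.4  35.1] q6 -14.287098561368062 15.4 [-0.3 -0.7 -2.9] 0.15447464291772325
```

View pics/app3.png

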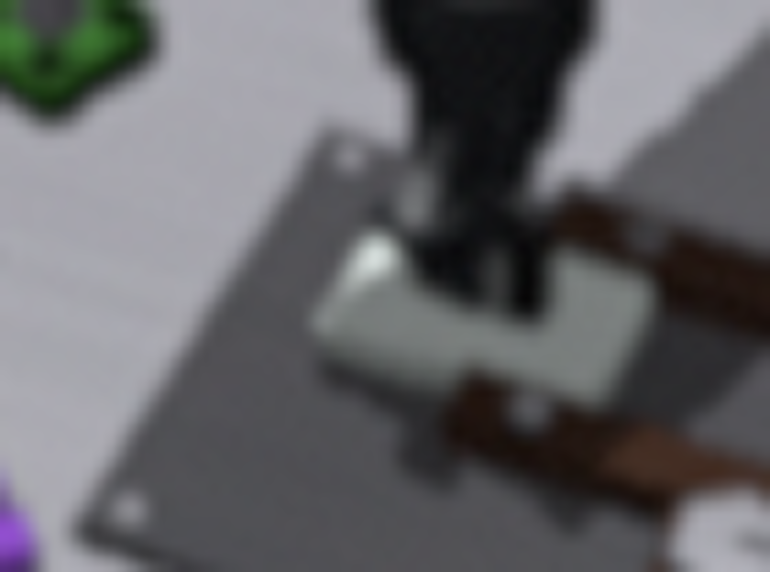

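move_arm:
  commands:
    - [0, 0, 0, 0.2, 3, 0, 255]
    - [0, 0, 0, 0.3, 6, 0, 255]
    - [0, 0, 0, 0.5, 9, 0, 255]
    - [0, 0, 0, 0.5, 10, 0, 255]
    - [0, 0, 0, 0.5, 10, 0, 255]

```text
time: 15.95
eef_pos: [0.538, -0.0534, 0.0351]
tcp_rot: [0.016, 0.707, -0.019, 0.707]
contact_force: [-0.3, 0.2, -3.2]
opening: 0.156
```

move_arm:
  commands:
    - [0, 0, 0, 0, 1, 0, 255]
    - [0, 0, 0, 0.1, 2, 0, 255]
    - [0, 0, 0, 0.1, 2, 0, 255]

```text
time: 16.25
eef_pos: [0.5381, -0.0513, 0.0351]
tcp_rot: [0.016, 0.707, -0.019, 0.707]
contact_force: [-0.4, 0.0, -3.3]
opening: 0.153
```

move_arm:
  commands:
    - [0, 0, 0, 0, 0.7, 0, 255]
    - [0, 0, 0, 0.1, 1.5, 0, 255]
    - [0, 0, 0, 0.1, 1.5, 0, 255]

```text
time: 16.55
eef_pos: [0.5382, -0.0498, 0.0351]
tcp_rot: [0.016, 0.707, -0.019, 0.707]
contact_force: [-0.7, -0.7, -3.5]
opening: 0.158
```

move_arm:
  commands:
    - [0, 0, 0, 0, 0.7, 0, 255]
    - [0, 0, 0, 0.1, 1.5, 0, 255]
    - [0, 0, 0, 0.1, 1.5, 0, 255]

```text
time: 16.85
eef_pos: [0.5383, -0.0482, 0.0351]
tcp_rot: [0.016, 0.707, -0.019, 0.707]
contact_force: [-0.1, 0.4, -3.1]
opening: 0.153
```

move_arm:
  commands:
    - [0, 0, 0, 0, 0.7, 0, 255]
    - [0, 0, 0, 0.1, 1.5, 0, 255]
    - [0, 0, 0, 0.1, 1.5, 0, 255]

```text
time: 17.15
eef_pos: [0.5384, -0.0475, 0.0351]
tcp_rot: [0.015, 0.707, -0.02, 0.707]
contact_force: [-1.6, -5.3, -3.2]
opening: 0.154
```

move_arm:
  commands:
    - [0, 0, 0, 0, 0.7, 0, 255]
    - [0, 0, 0, 0.1, 1.5, 0, 255]
    - [0, 0, 0, 0.1, 1.5, 0, 255]

```text
time: 17.45
eef_pos: [0.5384, -0.0474, 0.0353]
tcp_rot: [0.014, 0.707, -0.02, 0.707]
contact_force: [-1.8, -7.9, -2.9]
opening: 0.153
```

move_arm:
  commands:
    - [0, 0, 0, 0, -0.5, 0, 255]
    - [0, 0, 0, 0, -0.5, 0, 170]
    - [0, 0, 0, 0, -0.5, 0, 170]
    - [0, 0, 0, 0, -0.5, 0, 170]
    - [0, 0, 0, 0, -0.5, 0, 170]
    - [0, 0, 0, 0, -0.5, 0, 170]
    - [0, 0, 0, 0, -0.5, 0, 170]
    - [0, 0, 0, 0, -0.5, 0, 170]
    - [0, 0, 0, 0, -0.5, 0, 170]

```text
time: 18.35
eef_pos: [0.5384, -0.0479, 0.0352]
tcp_rot: [0.014, 0.707, -0.02, 0.707]
contact_force: [0.1, -0.0, -0.1]
opening: 0.333
```

```bash
python3 st.py; python3 - <<'E'
from meas import *
c=snap('scene'); im=c['color'].copy()
u0,v0,u1,v1=275,180,345,232;k=11
save(cv2.resize(im[v0:v1,u0:u1],None,fx=k,fy=k,interpolation=cv2.INTER_CUBIC),'app4.png')
E
```

```text
jaw -2.776062307640818 [-0.001 -0.009 -1.   ] [538.4 -47.9  35.2] q6 -12.418174217575793 18.35 [ 0.1 -0.  -0.1] 0.3329717978622176
```

View pics/app4.png

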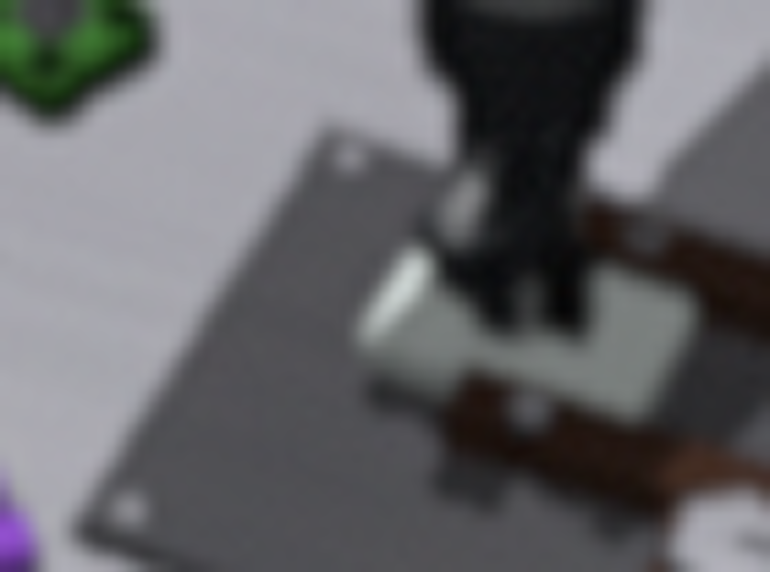

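move_arm:
  commands:
    - [0, 0, 0, 0, 0, 0, 255]
    - [0, 0, 0, 0, 0, 0, 255]
    - [0, 0, 0, 0, 0, 0, 255]
    - [0, 0, 0, 0, 0, 0, 255]
    - [0, 0, 0, 0, 0, 0, 255]
    - [0, 0, 0, 0, 0, 0, 255]
  newtons: 60

```text
time: 19.0
eef_pos: [0.5385, -0.048, 0.0354]
tcp_rot: [0.014, 0.707, -0.02, 0.707]
contact_force: [0.2, -0.9, 1.3]
opening: 0.156
```

move_arm:
  commands:
    - [0, 0, 0, -0.1, -2, 0.3, 255]
    - [0, 0, 0, -0.4, -8, 0.3, 255]
    - [0, 0, 0, -0.8, -16, 0.3, 255]
    - [0, 0, 0, -1.3, -24, 0.3, 255]
    - [0, 0, 0, -1.7, -32, 0.3, 255]
    - [0, 0, 0, -2.1, -40, 0.3, 255]
    - [0, 0, 0, -2.6, -48, 0.3, 255]
    - [0, 0, 0, -3.0, -56, 0.3, 255]
    - [0, 0, 0, -3.4, -64, 0.3, 255]
    - [0, 0, 0, -3.8, -72, 5, 255]
    - [0, 0, 0, -4, -75, 25, 255]
    - [0, 0, 0, -4, -75, 50, 255]

```text
time: 20.2
eef_pos: [0.5332, -0.1235, 0.0846]
tcp_rot: [0.015, 0.708, -0.02, 0.706]
contact_force: [0.0, -0.2, -2.9]
opening: 0.151
```

move_arm:
  commands:
    - [0, 0, 0, 0, 0, 30, 255]
    - [0, 0, 0, 0, 0, 60, 255]
    - [0, 0, 0, 0, 0, 60, 255]

```text
time: 20.5
eef_pos: [0.5364, -0.1253, 0.1501]
tcp_rot: [0.013, 0.705, -0.022, 0.709]
contact_force: [0.1, -0.9, -2.4]
opening: 0.155
```

```bash
python3 st.py
```

```text
jaw -2.8259851789278017 [ 0.006 -0.012 -1.   ] [ 536.4 -125.3  150.1] q6 -20.37079257778411 20.5 [ 0.1 -0.9 -2.4] 0.15493091891231592
```

move_arm:
  commands:
    - [0, 0, -0.14, -5, 43, 0, 255]
    - [0, 0, -0.28, -10, 86, 0, 255]
    - [0, 0, -0.42, -15, 129, 0, 255]
    - [0, 0, -0.56, -20, 172, 0, 255]
    - [0, 0, -0.7, -25, 215, 0, 255]
    - [0, 0, -0.84, -30, 258, 0, 255]
    - [0, 0, -0.98, -35, 301, 0, 255]
    - [0, 0, -1.12, -40, 344, 0, 255]
    - [0, 0, -1.26, -45, 387, 0, 255]
    - [0, 0, -1.4, -50, 430, 0, 255]
    - [0, 0, -1.54, -55, 473, 0, 255]
    - [0, 0, -1.66, -60.5, 517, 0, 255]

```text
time: 21.7
eef_pos: [0.4748, 0.3928, 0.1476]
tcp_rot: [-0.529, -0.465, 0.54, -0.461]
contact_force: [0.3, -0.3, -2.2]
opening: 0.155
```

move_arm:
  commands:
    - [0, 0, 0, 0, 0, 0, 255]
    - [0, 0, 0, 0, 0, 0, 255]

```text
time: 21.9
eef_pos: [0.4733, 0.3929, 0.145]
tcp_rot: [-0.527, -0.465, 0.541, -0.462]
contact_force: [1.0, -0.1, -3.1]
opening: 0.158
```

```bash
python3 st.py; python3 - <<'E'
from meas import *
c=snap('scene'); im=c['color'].copy()
save(cv2.resize(im[130:280,390:500],None,fx=4,fy=4,interpolation=cv2.INTER_CUBIC),'ret.png')
E
```

```text
jaw -98.06002746782104 [-0.018 -0.009 -1.   ] [473.3 392.9 145. ] q6 128.2538533989902 21.9 [ 1.  -0.1 -3.1] 0.15764887855295895
```

View pics/ret.png

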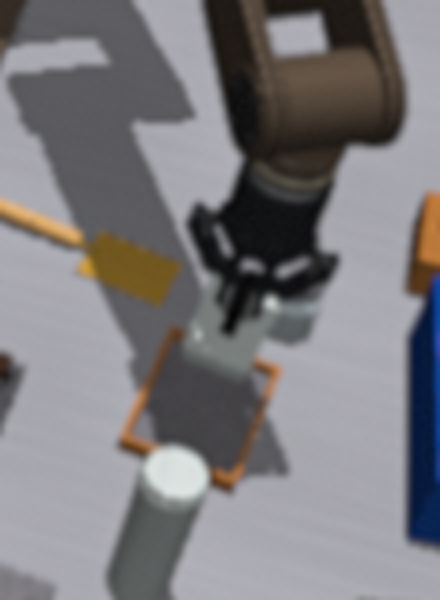

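move_arm:
  commands:
    - [0.009, -0.018, -0.01, 2.5, -1, -40, 255]
    - [0.009, -0.018, -0.01, 2.5, -1, -75, 255]
    - [0.009, -0.018, -0.01, 2.5, -1, -90, 255]
    - [0.009, -0.018, -0.01, 2.5, -1, -100, 255]
    - [0.009, -0.018, -0.01, 2.5, -1, -100, 255]

```text
time: 22.45
eef_pos: [0.4762, 0.39, 0.0444]
tcp_rot: [-0.536, -0.46, 0.537, -0.46]
contact_force: [-0.3, 0.2, -2.1]
opening: 0.154
```

```bash
python3 st.py
```

```text
jaw -98.77481269723289 [-0.002 -0.001 -1.   ] [476.2 390.   44.4] q6 128.66309255612734 22.45 [-0.3  0.2 -2.1] 0.15362647213377925
```

move_arm:
  commands:
    - [0, 0, 0, 0, 1, -6, 255]
    - [0, 0, 0, 0, 1, -11, 255]
    - [0, 0, 0, 0, 1, -15, 255]
    - [0, 0, 0, 0, 1, -15, 255]
    - [0, 0, 0, 0, 1, -15, 0]
    - [0, 0, 0, 0, 1, -15, 0]
    - [0, 0, 0, 0, 1, -15, 0]
    - [0, 0, 0, 0, 1, -15, 0]
    - [0, 0, 0, 0, 1, -15, 0]
    - [0, 0, 0, 0, 1, -15, 0]
    - [0, 0, 0, 0, 1, 10, 0]
    - [0, 0, 0, 0, 1, 50, 0]

```text
time: 23.65
eef_pos: [0.4738, 0.3896, 0.0915]
tcp_rot: [-0.533, -0.461, 0.54, -0.46]
contact_force: [0.5, 0.5, -1.1]
opening: 0.998
```

move_arm:
  commands:
    - [0, 0, 0.14, 10, -40, 50, 0]
    - [0, 0, 0.28, 20, -80, 90, 0]
    - [0, 0, 0.42, 30, -120, 90, 0]
    - [0, 0, 0.56, 30, -160, 90, 0]
    - [0, 0, 0.7, 30, -200, 90, 0]
    - [0, 0, 0.84, 20, -240, 90, 0]
    - [0, 0, 0.98, 10, -280, 90, 0]
    - [0, 0, 1.12, 0, -320, 90, 0]
    - [0, 0, 1.26, -10, -360, 90, 0]
    - [0, 0, 1.4, -20, -400, 90, 0]

```text
time: 24.65
eef_pos: [0.4545, -0.0074, 0.1817]
tcp_rot: [0.115, 0.695, -0.121, 0.699]
contact_force: [0.7, -0.2, 0.4]
opening: 1.002
```

```bash
python3 st.py; python3 ga.py; python3 - <<'E'
from meas import *
c=snap('top'); save(c['color'],'t2.png')
E
```

```text
jaw -19.15386193042203 [ 0.004 -0.01  -1.   ] [454.5  -7.4 181.7] q6 5.8776509556237295 24.65 [ 0.7 -0.2  0.4] 1.0018499631354028
grip [172 225   8  16  91] ((474.6509704589844, 384.49932861328125), (17.425357818603516, 44.656978607177734), 81.6053695678711)
body [165 216  25  34 592] ((479.4975280761719, 391.30548095703125), (63.72788619995117, 98.63933563232422), 82.52954864501953)
tray [156 208  44  53 365] ((474.85888671875, 390.29901123046875), (110.33331298828125, 149.39735412597656), 82.75109100341797)
[110 130 155 167 171 162 135  77  39  38  29  19   8  37  99 147 167 170
 170 170 171 168 153 120  98 104 105]
```

View pics/t2.png

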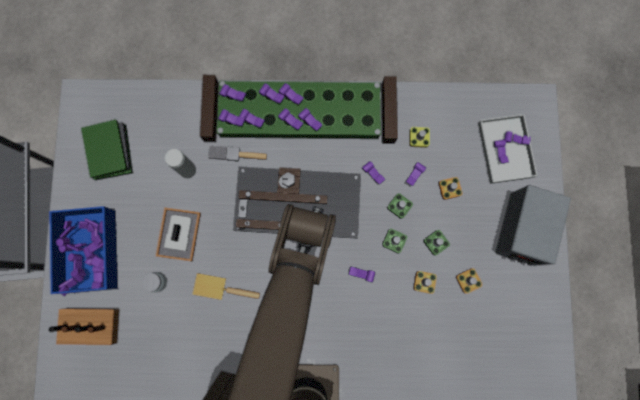

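```bash
cat > pl.py <<'E'
from meas import *
c=snap('top'); im=c['color']
gm=((im[...,1].astype(int)-im[...,0]>15)&(im[...,1].astype(int)-im[...,2]>10)).astype(np.uint8); gm[:,:370]=0; gm[:145]=0
gm=cv2.morphologyEx(gm,cv2.MORPH_CLOSE,np.ones((7,7)))
n,L,S,C=cv2.connectedComponentsWithStats(gm)
g=im.astype(int); sat=g.max(2)-g.min(2)
for i in range(1,n):
    if S[i,4]<50: continue
    y,x=np.nonzero(L==i); q=ray(c,np.c_[x,y],.020)[:,:2]; print('green',S[i,4],np.round(C[i]),cv2.minAreaRect((q*1000).astype(np.float32)))
    k=(L==i)&(sat<25)&(g.mean(2)>105); y,x=np.nonzero(k)
    if len(x): print('  knob',len(x),np.round(ray(c,[[x.mean(),y.mean()]],.056)*1000,1))
E
python3 pl.py
```

```text
green 369 [400. 205.] ((567.4396362304688, -280.9032897949219), (59.20233917236328, 59.668182373046875), 52.77582931518555)
  knob 46 [[ 566.4 -285.9   56. ]]
green 385 [395. 240.] ((460.512451171875, -263.72723388671875), (59.84487533569336, 59.87485885620117), 65.54924774169922)
  knob 59 [[ 460.7 -268.7   56. ]]
green 385 [437. 242.] ((456.61279296875, -390.3172607421875), (59.40898132324219, 60.02351760864258), 34.87883758544922)
  knob 56 [[ 457.2 -395.    56. ]]
```

```bash
python3 - <<'E'
from meas import *
c=snap('top'); im=c['color']
outs=[]
for (x,y,a) in ((567.4,-281,52.8),(460.5,-263.7,65),(456.6,-390.3,34.9)):
    u,v=proj(c,[x/1000,y/1000,.02])[0].astype(int); k=16; u0,v0=u-16,v-16
    big=cv2.resize(im[v0:v0+32,u0:u0+32],None,fx=k,fy=k,interpolation=cv2.INTER_CUBIC)
    th=np.linspace(0,6.28,40)
    for z,col in((56,(255,0,0)),(20,(255,255,0))):
        p=np.c_[x+10*np.cos(th),y+10*np.sin(th),z+0*th]/1000
        cv2.polylines(big,[((proj(c,p)-[u0,v0]+.5)*k).astype(np.int32)],True,col,1)
    ar=np.radians(a); 
    p=np.array([[x+s*30*np.cos(ar)-t*30*np.sin(ar),y+s*30*np.sin(ar)+t*30*np.cos(ar),20] for s,t in((1,1),(1,-1),(-1,-1),(-1,1))])/1000
    cv2.polylines(big,[((proj(c,p)-[u0,v0]+.5)*k).astype(np.int32)],True,(0,0,255),1)
    outs.append(cv2.resize(big,(266,266),interpolation=cv2.INTER_AREA))
save(np.hstack(outs),'knobs.png')
E
```

```text
(no output)
```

View pics/knobs.png

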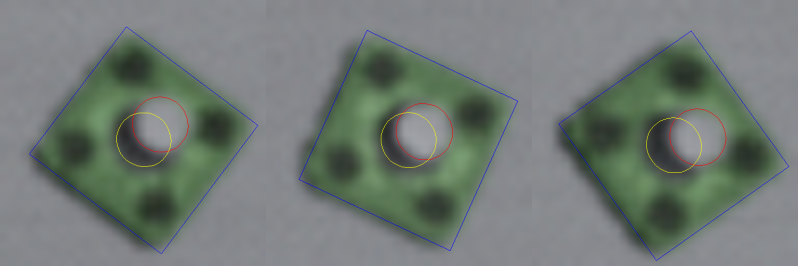

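move_arm:
  commands:
    - [0.01, 0.004, -0.1, 20, -50, 0, 90]
    - [0.01, 0.004, -0.2, 40, -100, -15, 90]
    - [0.01, 0.004, -0.31, 60, -150, -30, 90]
    - [0.01, 0.004, -0.31, 80, -200, -45, 90]
    - [0.01, 0.004, -0.31, 100, -250, -60, 90]
    - [0.01, 0.004, -0.31, 112.5, -274.5, -80, 90]
    - [0.01, 0.004, -0.31, 112.5, -274.5, -100, 90]
    - [0.01, 0.004, -0.31, 112.5, -274.5, -100, 90]

```text
time: 25.75
eef_pos: [0.5667, -0.2785, 0.0767]
tcp_rot: [0.227, 0.673, -0.225, 0.667]
contact_force: [-0.7, 0.7, -0.2]
opening: 0.648
```

```bash
python3 st.py
```

```text
jaw -37.28658861024818 [-0.008  0.006 -1.   ] [ 566.7 -278.5   76.7] q6 1.9282576980586312 25.75 [-0.7  0.7 -0.2] 0.6481215334247252
```

move_arm:
  commands:
    - [0, 0, 0, 0, -3, -10, 90]
    - [0, 0, 0, 0, -3, -25, 90]
    - [0, 0, 0, 0, -3, -40, 90]
    - [0, 0, 0, 0, -3, -49, 90]
    - [0, 0, 0, 0, -3, -49, 90]
    - [0, 0, 0, 0, -3, -49, 255]
    - [0, 0, 0, 0, -3, -49, 255]
    - [0, 0, 0, 0, -3, -49, 255]
    - [0, 0, 0, 0, -3, -49, 255]
    - [0, 0, 0, 0, -3, -49, 255]
    - [0, 0, 0, 0, -3, -49, 255]

```text
time: 26.85
eef_pos: [0.5672, -0.2819, 0.0289]
tcp_rot: [0.227, 0.673, -0.225, 0.667]
contact_force: [-0.8, 1.4, 5.9]
opening: 0.214
```

```bash
python3 st.py
```

```text
jaw -37.28676219547331 [-0.007  0.005 -1.   ] [ 567.2 -281.9   28.9] q6 1.7077878035444647 26.85 [-0.8  1.4  5.9] 0.21389817041584844
```

move_arm:
  commands:
    - [0, 0, 0, 0, 0, 20, 255]
    - [0, 0, 0, 0, 0, 45, 255]
    - [0, 0, 0.1, -5, 30, 50, 255]
    - [0, 0, 0.2, -10, 60, 50, 255]
    - [0, 0, 0.3, -15, 90, 50, 255]
    - [0, 0, 0.4, -20, 120, 50, 255]
    - [0, 0, 0.5, -26, 150, 50, 255]
    - [0, 0, 0.598, -31.2, 181, 50, 255]
    - [0, 0, 0.598, -31.2, 181, 40, 255]
    - [0, 0, 0.598, -31.2, 181, 30, 255]
    - [0, 0, 0.598, -31.2, 181, 22, 255]
    - [0, 0, 0.598, -31.2, 181, 22, 255]

```text
time: 28.05
eef_pos: [0.5347, -0.1013, 0.0487]
tcp_rot: [0.02, 0.711, -0.019, 0.702]
contact_force: [-0.1, -0.4, -2.0]
opening: 0.213
```

```bash
python3 st.py;  python3 - <<'E'
from meas import *
c=snap('scene'); im=c['color'].copy()
u0,v0,u1,v1=265,175,345,235;k=10
save(cv2.resize(im[v0:v1,u0:u1],None,fx=k,fy=k,interpolation=cv2.INTER_CUBIC),'p1.png')
E
```

```text
jaw -3.115959143583139 [-0.012  0.001 -1.   ] [ 534.7 -101.3   48.7] q6 -18.05335639336617 28.05 [-0.1 -0.4 -2. ] 0.21315892959705368
```

View pics/p1.png

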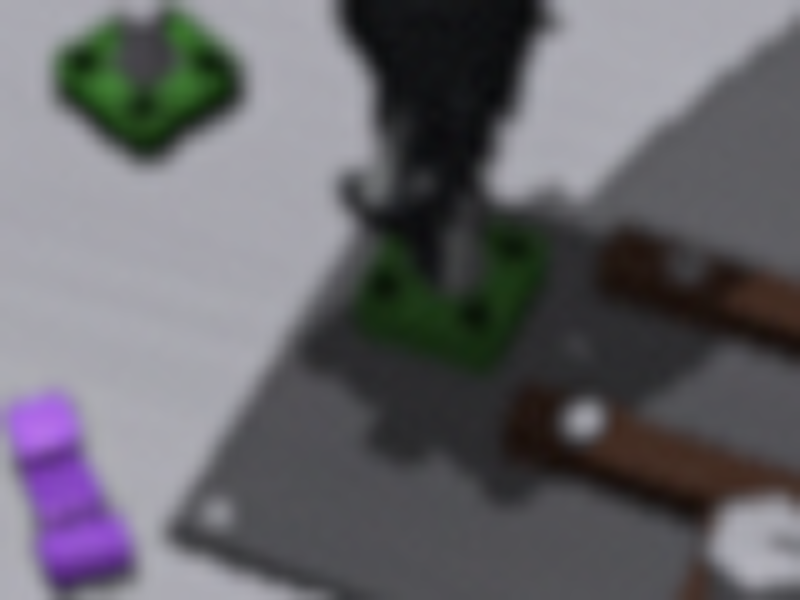

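move_arm:
  commands:
    - [0, -0.004, 0, 1.2, 0, -4, 255]
    - [0, -0.004, 0, 1.2, 0, -7, 255]
    - [0, -0.004, 0, 1.2, 0, -7.5, 255]
    - [0, -0.004, 0, 1.4, 4, -7.5, 255]
    - [0, -0.004, 0, 1.6, 8, -7.5, 255]
    - [0, -0.004, 0, 1.8, 12, -7.5, 255]
    - [0, -0.004, 0, 2.0, 16, -7.5, 255]
    - [0, -0.004, 0, 2.2, 20, -7.5, 255]
    - [0, -0.004, 0, 2.4, 24, -7.5, 255]

```text
time: 29.0
eef_pos: [0.5378, -0.0771, 0.0422]
tcp_rot: [0.019, 0.709, -0.019, 0.704]
contact_force: [-0.2, -1.5, -2.2]
opening: 0.214
```

```bash
python3 st.py
```

```text
jaw -3.102210640778855 [-0.007  0.001 -1.   ] [537.8 -77.1  42.2] q6 -15.643356012780414 29.0 [-0.2 -1.5 -2.2] 0.2144247570385277
```

move_arm:
  commands:
    - [0, 0, 0, -0.2, 4, -0.9, 255]
    - [0, 0, 0, 0, 8, -0.9, 255]
    - [0, 0, 0, 0.2, 12, -0.9, 255]
    - [0, 0, 0, 0.5, 18, -0.9, 255]
    - [0, 0, 0, 0.8, 24, -0.9, 255]
    - [0, 0, 0, 1.1, 30, -0.9, 255]
    - [0, 0, 0, 1.4, 36, -0.9, 255]
    - [0, 0, 0, 1.6, 40, -0.9, 255]

```text
time: 29.8
eef_pos: [0.5394, -0.0364, 0.0412]
tcp_rot: [0.019, 0.709, -0.019, 0.704]
contact_force: [0.5, -0.5, -2.1]
opening: 0.21
```

```bash
python3 st.py;  python3 - <<'E'
from meas import *
c=snap('scene'); im=c['color'].copy()
u0,v0,u1,v1=275,175,355,235;k=10
save(cv2.resize(im[v0:v1,u0:u1],None,fx=k,fy=k,interpolation=cv2.INTER_CUBIC),'p2.png')
E
```

```text
jaw -3.0775586741111653 [-0.007  0.001 -1.   ] [539.4 -36.4  41.2] q6 -11.465352599756796 29.8 [ 0.5 -0.5 -2.1] 0.2102843336911152
```

View pics/p2.png

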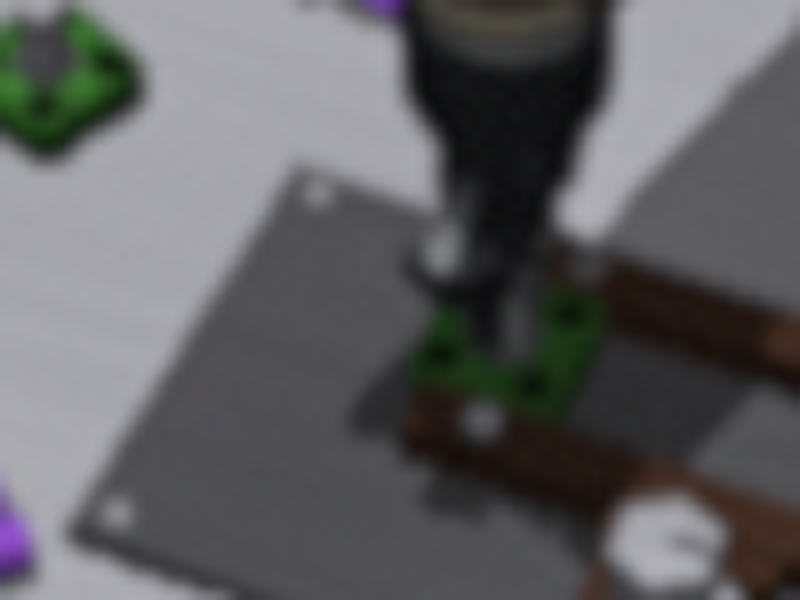

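move_arm:
  commands:
    - [0, 0, 0, 0.6, 12, -0.2, 255]
    - [0, 0, 0, 1.4, 27, -0.2, 255]
    - [0, 0, 0, 2.2, 42, -0.2, 255]
    - [0, 0, 0, 3, 57, -0.2, 255]
    - [0, 0, 0, 3.8, 72, -0.2, 255]
    - [0, 0, 0, 4.6, 87, -0.2, 255]
    - [0, 0, 0, 5.4, 102, -0.2, 255]
    - [0, 0, 0, 6.2, 117, -0.2, 255]
    - [0, 0, 0, 7, 132, -0.2, 255]
    - [0, 0, 0, 7.8, 147, -0.2, 255]
    - [0, 0, 0, 8.5, 162, -0.2, 255]
    - [0, 0, 0, 9, 171, -0.2, 255]

```text
time: 31.05
eef_pos: [0.5483, 0.1364, 0.041]
tcp_rot: [0.019, 0.709, -0.018, 0.704]
contact_force: [-0.1, -0.7, -3.0]
opening: 0.213
```

```bash
python3 st.py
```

```text
jaw -3.0186137286157377 [-0.007  0.001 -1.   ] [548.3 136.4  41. ] q6 6.588079474680542 31.05 [-0.1 -0.7 -3. ] 0.21339988904575263
```

Centre now ≈ +102.5 on the board, with about 19 mm to go.

move_arm:
  commands:
    - [0, 0, 0, 0.3, 5, 0, 255]
    - [0, 0, 0, 0.6, 10, 0, 255]
    - [0, 0, 0, 0.8, 15, 0, 255]
    - [0, 0, 0, 0.9, 17, 0, 255]
    - [0, 0, 0, 1, 18, 0, 255]
    - [0, 0, 0, 1, 19, 0, 255]
    - [0, 0, 0, 1, 19, 0, 255]

```text
time: 31.75
eef_pos: [0.5493, 0.1553, 0.041]
tcp_rot: [0.019, 0.709, -0.018, 0.704]
contact_force: [-0.2, -0.4, -2.5]
opening: 0.212
```

```bash
python3 st.py
```

```text
jaw -3.036527715713995 [-0.007  0.001 -1.   ] [549.3 155.3  41. ] q6 8.511268166271083 31.75 [-0.2 -0.4 -2.5] 0.2116145427601071
```

move_arm:
  commands:
    - [0, 0, 0, 0.1, 1, 0, 255]
    - [0, 0, 0, 0.1, 2, 0, 255]
    - [0, 0, 0, 0.1, 2, 0, 255]

```text
time: 32.05
eef_pos: [0.5493, 0.1557, 0.0412]
tcp_rot: [0.018, 0.71, -0.019, 0.704]
contact_force: [-1.7, -5.8, 0.3]
opening: 0.212
```

move_arm:
  commands:
    - [0, 0, 0, 0.1, 1, 0, 255]
    - [0, 0, 0, 0.1, 2, 0, 255]
    - [0, 0, 0, 0.1, 2, 0, 255]

```text
time: 32.35
eef_pos: [0.5493, 0.1559, 0.0414]
tcp_rot: [0.016, 0.71, -0.02, 0.704]
contact_force: [-1.9, -7.8, 0.8]
opening: 0.215
```

move_arm:
  commands:
    - [0, 0, 0, 0.1, 1, 0, 255]
    - [0, 0, 0, 0.1, 2, 0, 255]
    - [0, 0, 0, 0.1, 2, 0, 255]

```text
time: 32.65
eef_pos: [0.5493, 0.1559, 0.0416]
tcp_rot: [0.014, 0.71, -0.021, 0.703]
contact_force: [-1.6, -7.8, -0.6]
opening: 0.216
```

move_arm:
  commands:
    - [0, 0, 0, 0, -0.5, -0.5, 255]
    - [0, 0, 0, 0, -0.5, -0.5, 140]
    - [0, 0, 0, 0, -0.5, -0.5, 140]
    - [0, 0, 0, 0, -0.5, -0.5, 140]
    - [0, 0, 0, 0, -0.5, -0.5, 140]
    - [0, 0, 0, 0, -0.5, -0.5, 140]
    - [0, 0, 0, 0, -0.5, 10, 140]
    - [0, 0, 0, 0, -0.5, 40, 140]
    - [0, 0, 0, 0, -0.5, 80, 90]
    - [0, 0, 0, -10, -40, 110, 90]
    - [0, 0, 0, -20, -80, 110, 90]
    - [0, 0, 0, -30, -120, 110, 90]

```text
time: 33.85
eef_pos: [0.5201, 0.0349, 0.1545]
tcp_rot: [0.013, 0.709, -0.021, 0.705]
contact_force: [0.4, 0.4, -0.8]
opening: 0.648
```

```bash
python3 st.py; python3 pl.py; python3 - <<'E'
from meas import *
c=snap('top'); save(cv2.resize(c['color'][160:250,225:370],None,fx=5.5,fy=5.5,interpolation=cv2.INTER_CUBIC),'b1.png')
E
```

```text
jaw -2.811134222728266 [-0.005 -0.011 -1.   ] [520.1  34.9 154.5] q6 -3.8649820227680762 33.85 [ 0.4  0.4 -0.8] 0.6483042058680993
green 385 [395. 240.] ((460.7870788574219, -263.7214660644531), (60.11836242675781, 59.88296890258789), 66.30409240722656)
  knob 62 [[ 463.  -268.2   56. ]]
green 384 [437. 242.] ((456.2620849609375, -390.01251220703125), (59.42257308959961, 59.59138870239258), 36.008277893066406)
  knob 58 [[ 455.5 -394.2   56. ]]
```

View pics/b1.png

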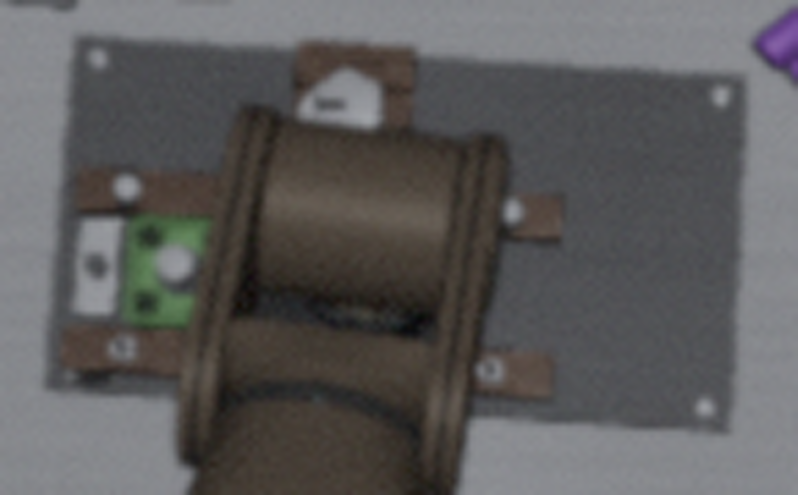

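move_arm:
  commands:
    - [0.011, -0.005, -0.1, -10, -50, 0, 90]
    - [0.011, -0.005, -0.2, -20, -100, 0, 90]
    - [0.011, -0.005, -0.3, -30, -150, -10, 90]
    - [0.011, -0.005, -0.387, -40, -200, -25, 90]
    - [0.011, -0.005, -0.387, -50, -250, -40, 90]
    - [0.011, -0.005, -0.387, -59, -300, -60, 90]
    - [0.011, -0.005, -0.387, -59, -300, -80, 90]
    - [0.011, -0.005, -0.387, -59, -300, -80, 90]
    - [0.011, -0.005, -0.387, -59, -300, -80, 90]

```text
time: 34.85
eef_pos: [0.4599, -0.2669, 0.0728]
tcp_rot: [0.156, 0.692, -0.154, 0.687]
contact_force: [0.5, -0.4, -0.0]
opening: 0.644
```

```bash
python3 st.py
```

```text
jaw -25.348635242605017 [-0.006  0.004 -1.   ] [ 459.9 -266.9   72.8] q6 -15.64084422226581 34.85 [ 0.5 -0.4 -0. ] 0.643915617032942
```

move_arm:
  commands:
    - [-0.004, -0.006, 0, 1, 1.5, -10, 90]
    - [-0.004, -0.006, 0, 1, 1.5, -25, 90]
    - [-0.004, -0.006, 0, 1, 1.5, -38, 90]
    - [-0.004, -0.006, 0, 1, 1.5, -45, 90]
    - [-0.004, -0.006, 0, 1, 1.5, -45, 90]
    - [-0.004, -0.006, 0, 1, 1.5, -45, 255]
    - [-0.004, -0.006, 0, 1, 1.5, -45, 255]
    - [-0.004, -0.006, 0, 1, 1.5, -45, 255]
    - [-0.004, -0.006, 0, 1, 1.5, -45, 255]
    - [-0.004, -0.006, 0, 1, 1.5, -45, 255]
    - [-0.004, -0.006, 0, 1, 1.5, -45, 255]

```text
time: 35.95
eef_pos: [0.461, -0.2656, 0.0284]
tcp_rot: [0.155, 0.69, -0.155, 0.69]
contact_force: [-1.1, 0.8, 5.3]
opening: 0.214
```

```bash
python3 st.py
```

```text
jaw -25.349129706982485 [-0. -0. -1.] [ 461.  -265.6   28.4] q6 -15.503659476519237 35.95 [-1.1  0.8  5.3] 0.21356280536004302
```

move_arm:
  commands:
    - [0, 0, 0, 0, 0, 20, 255]
    - [0, 0, 0, 0, 0, 45, 255]
    - [0, 0, 0.06, 12, 27, 50, 255]
    - [0, 0, 0.13, 25, 55, 50, 255]
    - [0, 0, 0.2, 37, 82, 50, 255]
    - [0, 0, 0.26, 50, 110, 50, 255]
    - [0, 0, 0.32, 62, 137, 50, 255]
    - [0, 0, 0.38, 75, 164.6, 50, 255]
    - [0, 0, 0.38, 75, 164.6, 40, 255]
    - [0, 0, 0.38, 75, 164.6, 30, 255]
    - [0, 0, 0.38, 75, 164.6, 22, 255]
    - [0, 0, 0.38, 75, 164.6, 22, 255]

```text
time: 37.15
eef_pos: [0.5341, -0.1013, 0.048]
tcp_rot: [0.023, 0.708, -0.022, 0.705]
contact_force: [-0.2, -0.1, -2.8]
opening: 0.209
```

```bash
python3 st.py;  python3 - <<'E'
from meas import *
c=snap('scene'); im=c['color'].copy()
u0,v0,u1,v1=265,175,345,235;k=10
save(cv2.resize(im[v0:v1,u0:u1],None,fx=k,fy=k,interpolation=cv2.INTER_CUBIC),'p3.png')
E
```

```text
jaw -3.663156416218942 [-0.004  0.001 -1.   ] [ 534.1 -101.3   48. ] q6 -17.732921973528676 37.15 [-0.2 -0.1 -2.8] 0.20865289395002024
```

View pics/p3.png

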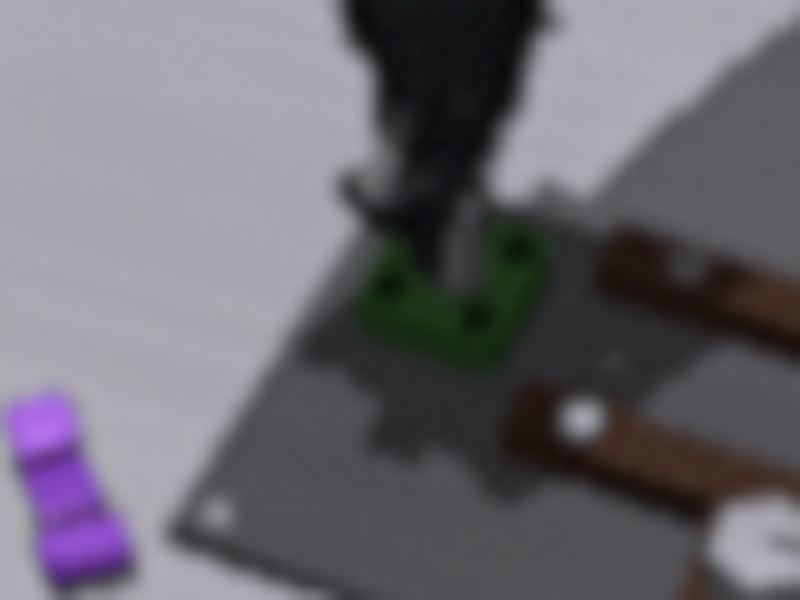

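move_arm:
  commands:
    - [0, 0, 0.01, 1.8, 0, -4, 255]
    - [0, 0, 0.01, 1.8, 0, -6.5, 255]
    - [0, 0, 0.01, 1.8, 0, -7, 255]
    - [0, 0, 0.01, 2, 4, -7, 255]
    - [0, 0, 0.01, 2.2, 8, -7, 255]
    - [0, 0, 0.01, 2.4, 12, -7, 255]
    - [0, 0, 0.01, 2.6, 16, -7, 255]
    - [0, 0, 0.01, 2.8, 20, -7, 255]
    - [0, 0, 0.01, 3, 24, -7, 255]

```text
time: 38.1
eef_pos: [0.5378, -0.0771, 0.042]
tcp_rot: [0.019, 0.708, -0.019, 0.706]
contact_force: [0.9, -0.3, -1.9]
opening: 0.213
```

```bash
python3 st.py
```

```text
jaw -3.080102939794548 [-0.003  0.    -1.   ] [537.8 -77.1  42. ] q6 -15.75100391920333 38.1 [ 0.9 -0.3 -1.9] 0.2125298369146389
```

move_arm:
  commands:
    - [0, 0, 0, -0.2, 4, -1.2, 255]
    - [0, 0, 0, 0, 8, -1.2, 255]
    - [0, 0, 0, 0.2, 12, -1.2, 255]
    - [0, 0, 0, 0.5, 18, -1.2, 255]
    - [0, 0, 0, 0.8, 24, -1.2, 255]
    - [0, 0, 0, 1.1, 30, -1.2, 255]
    - [0, 0, 0, 1.4, 36, -1.2, 255]
    - [0, 0, 0, 1.6, 40, -1.2, 255]

```text
time: 38.9
eef_pos: [0.5394, -0.0364, 0.0408]
tcp_rot: [0.019, 0.708, -0.019, 0.706]
contact_force: [0.0, 0.5, -1.9]
opening: 0.209
```

```bash
python3 st.py
```

```text
jaw -3.0544186514730693 [-0.003  0.001 -1.   ] [539.4 -36.4  40.8] q6 -11.554396860170279 38.9 [ 0.   0.5 -1.9] 0.20883370015840994
```

move_arm:
  commands:
    - [0, 0, 0, 0.6, 12, -0.2, 255]
    - [0, 0, 0, 1.4, 27, -0.2, 255]
    - [0, 0, 0, 2.2, 42, -0.2, 255]
    - [0, 0, 0, 3, 57, -0.2, 255]
    - [0, 0, 0, 3.8, 72, -0.2, 255]
    - [0, 0, 0, 4.6, 87, -0.2, 255]
    - [0, 0, 0, 5.4, 102, -0.2, 255]
    - [0, 0, 0, 6.2, 116, -0.2, 255]
    - [0, 0, 0, 6.6, 124, -0.2, 255]
    - [0, 0, 0, 6.8, 128, -0.2, 255]
    - [0, 0, 0, 6.9, 130, -0.2, 255]
    - [0, 0, 0, 6.9, 130, -0.2, 255]

```text
time: 40.1
eef_pos: [0.5464, 0.0937, 0.0406]
tcp_rot: [0.019, 0.708, -0.019, 0.706]
contact_force: [-0.3, 0.7, -1.8]
opening: 0.215
```

move_arm:
  commands:
    - [0, 0, 0, 0, 1, 0, 255]
    - [0, 0, 0, 0.1, 2, 0, 255]
    - [0, 0, 0, 0.1, 2, 0, 255]

```text
time: 40.4
eef_pos: [0.5464, 0.0945, 0.0407]
tcp_rot: [0.019, 0.708, -0.019, 0.706]
contact_force: [-1.8, -5.6, -0.7]
opening: 0.218
```

move_arm:
  commands:
    - [0, 0, 0, 0, 1, 0, 255]
    - [0, 0, 0, 0.1, 2, 0, 255]
    - [0, 0, 0, 0.1, 2, 0, 255]

```text
time: 40.7
eef_pos: [0.5464, 0.0947, 0.0409]
tcp_rot: [0.017, 0.708, -0.02, 0.705]
contact_force: [-0.9, -8.0, -0.2]
opening: 0.216
```

move_arm:
  commands:
    - [0, 0, 0, 0, 1, 0, 255]
    - [0, 0, 0, 0.1, 2, 0, 255]
    - [0, 0, 0, 0.1, 2, 0, 255]

```text
time: 41.0
eef_pos: [0.5465, 0.0948, 0.0411]
tcp_rot: [0.015, 0.709, -0.021, 0.705]
contact_force: [-1.6, -8.3, 0.5]
opening: 0.213
```

move_arm:
  commands:
    - [0, 0, 0, 0, -0.5, -0.5, 255]
    - [0, 0, 0, 0, -0.5, -0.5, 140]
    - [0, 0, 0, 0, -0.5, -0.5, 140]
    - [0, 0, 0, 0, -0.5, -0.5, 140]
    - [0, 0, 0, 0, -0.5, -0.5, 140]
    - [0, 0, 0, 0, -0.5, -0.5, 140]
    - [0, 0, 0, 0, -0.5, 10, 140]
    - [0, 0, 0, 0, -0.5, 40, 140]
    - [0, 0, 0, 0, -0.5, 80, 90]
    - [0, 0, 0.1, -10, -50, 90, 90]
    - [0, 0, 0.2, -20, -100, 90, 90]
    - [0, 0, 0.3, -30, -150, 90, 90]

```text
time: 42.2
eef_pos: [0.5175, -0.0531, 0.1332]
tcp_rot: [-0.093, 0.701, 0.086, 0.701]
contact_force: [2.0, -0.5, 0.2]
opening: 0.647
```

```bash
python3 st.py; python3 pl.py; python3 - <<'E'
from meas import *
c=snap('top'); save(cv2.resize(c['color'][160:250,225:370],None,fx=5.5,fy=5.5,interpolation=cv2.INTER_CUBIC),'b2.png')
E
```

```text
jaw 14.563847122604304 [ 0.001 -0.01  -1.   ] [517.5 -53.1 133.2] q6 -31.022755382882195 42.2 [ 2.  -0.5  0.2] 0.6467967117527215
green 388 [437. 242.] ((456.3826599121094, -390.0218505859375), (59.4130744934082, 60.754981994628906), 35.07912826538086)
  knob 55 [[ 456.  -394.6   56. ]]
```

View pics/b2.png

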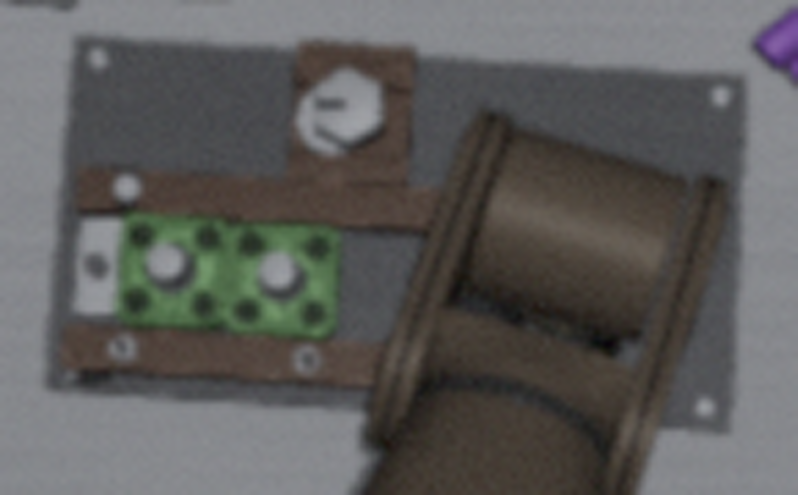

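move_arm:
  commands:
    - [0.01, 0, 0.1, -8, -45, 0, 90]
    - [0.01, 0, 0.2, -17, -95, 0, 90]
    - [0.01, 0, 0.3, -26, -145, 0, 90]
    - [0.01, 0, 0.36, -35, -195, 0, 90]
    - [0.01, 0, 0.36, -44, -245, -10, 90]
    - [0.01, 0, 0.36, -53, -295, -30, 90]
    - [0.01, 0, 0.36, -61, -338.5, -50, 90]
    - [0.01, 0, 0.36, -61, -338.5, -60, 90]
    - [0.01, 0, 0.36, -61, -338.5, -60, 90]
    - [0.01, 0, 0.36, -61, -338.5, -60, 90]

```text
time: 43.3
eef_pos: [0.4561, -0.3938, 0.0725]
tcp_rot: [-0.21, 0.675, 0.21, 0.676]
contact_force: [-0.4, -0.5, 0.8]
opening: 0.65
```

```bash
python3 st.py
```

```text
jaw 34.62606593225021 [ 0.001  0.    -1.   ] [ 456.1 -393.8   72.5] q6 -85.14736262744115 43.3 [-0.4 -0.5  0.8] 0.6497489058205783
```

move_arm:
  commands:
    - [0, 0, 0.01, 0.5, 2, -10, 90]
    - [0, 0, 0.01, 0.5, 2, -25, 90]
    - [0, 0, 0.01, 0.5, 2, -38, 90]
    - [0, 0, 0.01, 0.5, 2, -44, 90]
    - [0, 0, 0.01, 0.5, 2, -44, 90]
    - [0, 0, 0.01, 0.5, 2, -44, 255]
    - [0, 0, 0.01, 0.5, 2, -44, 255]
    - [0, 0, 0.01, 0.5, 2, -44, 255]
    - [0, 0, 0.01, 0.5, 2, -44, 255]
    - [0, 0, 0.01, 0.5, 2, -44, 255]
    - [0, 0, 0.01, 0.5, 2, -44, 255]

```text
time: 44.4
eef_pos: [0.457, -0.3925, 0.0294]
tcp_rot: [-0.214, 0.673, 0.213, 0.675]
contact_force: [-0.9, -0.0, 3.3]
opening: 0.213
```

```bash
python3 st.py
```

```text
jaw 35.198132704815855 [ 0.002 -0.001 -1.   ] [ 457.  -392.5   29.4] q6 -85.5665472714667 44.4 [-0.9 -0.   3.3] 0.21305089567133406
```

move_arm:
  commands:
    - [0, 0, 0, 0, 0, 20, 255]
    - [0, 0, 0, 0, 0, 45, 255]
    - [0, 0, -0.09, 11, 40, 50, 255]
    - [0, 0, -0.18, 22, 80, 50, 255]
    - [0, 0, -0.27, 33, 120, 50, 255]
    - [0, 0, -0.36, 44, 160, 50, 255]
    - [0, 0, -0.45, 55, 200, 50, 255]
    - [0, 0, -0.54, 66, 240, 50, 255]
    - [0, 0, -0.667, 79, 291.5, 50, 255]
    - [0, 0, -0.667, 79, 291.5, 40, 255]
    - [0, 0, -0.667, 79, 291.5, 30, 255]
    - [0, 0, -0.667, 79, 291.5, 22, 255]

```text
time: 45.6
eef_pos: [0.5348, -0.1012, 0.0495]
tcp_rot: [0.018, 0.707, -0.019, 0.706]
contact_force: [-0.1, -0.0, -2.8]
opening: 0.216
```

move_arm:
  commands:
    - [0, 0, 0, 0, 0, 0, 255]
    - [0, 0, 0, 0, 0, 0, 255]

```text
time: 45.8
eef_pos: [0.5339, -0.1024, 0.0485]
tcp_rot: [0.019, 0.708, -0.02, 0.706]
contact_force: [0.6, -0.5, -2.8]
opening: 0.212
```

```bash
python3 st.py;  python3 - <<'E'
from meas import *
c=snap('scene'); im=c['color'].copy()
u0,v0,u1,v1=265,175,345,235;k=10
save(cv2.resize(im[v0:v1,u0:u1],None,fx=k,fy=k,interpolation=cv2.INTER_CUBIC),'p5.png')
E
```

```text
jaw -3.0955955813063984 [-0.003 -0.001 -1.   ] [ 533.9 -102.4   48.5] q6 -18.289091261164526 45.8 [ 0.6 -0.5 -2.8] 0.21206200820558777
```

View pics/p5.png

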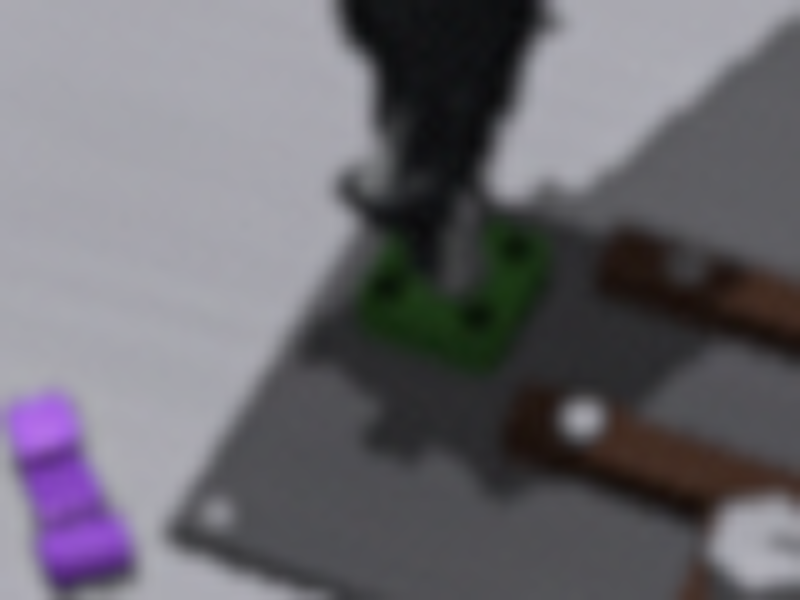

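Same as before: aligned. Target TCP z is 29.4 + 12 = 41.4.

move_arm:
  commands:
    - [0, 0, 0, 1.8, 0, -4, 255]
    - [0, 0, 0, 1.8, 0, -6.5, 255]
    - [0, 0, 0, 1.8, 0, -6.8, 255]
    - [0, 0, 0, 2, 4, -6.8, 255]
    - [0, 0, 0, 2.2, 8, -6.8, 255]
    - [0, 0, 0, 2.4, 12, -6.8, 255]
    - [0, 0, 0, 2.6, 16, -6.8, 255]
    - [0, 0, 0, 2.8, 20, -6.8, 255]
    - [0, 0, 0, 3, 24, -6.8, 255]

```text
time: 46.75
eef_pos: [0.5375, -0.078, 0.0424]
tcp_rot: [0.018, 0.708, -0.02, 0.706]
contact_force: [0.2, -0.3, -4.5]
opening: 0.213
```

```bash
python3 st.py
```

```text
jaw -3.07760614440879 [-0.002 -0.002 -1.   ] [537.5 -78.   42.4] q6 -15.721482949853563 46.75 [ 0.2 -0.3 -4.5] 0.212590278678949
```

move_arm:
  commands:
    - [0, 0, 0, 0, 4, -0.6, 255]
    - [0, 0, 0, 0.2, 8, -0.6, 255]
    - [0, 0, 0, 0.4, 12, -0.6, 255]
    - [0, 0, 0, 0.7, 18, -0.6, 255]
    - [0, 0, 0, 1, 24, -0.6, 255]
    - [0, 0, 0, 1.3, 30, -0.6, 255]
    - [0, 0, 0, 1.6, 36, -0.6, 255]
    - [0, 0, 0, 1.8, 40, -0.6, 255]

```text
time: 47.55
eef_pos: [0.5393, -0.0373, 0.0418]
tcp_rot: [0.018, 0.708, -0.019, 0.706]
contact_force: [0.1, 0.1, -3.2]
opening: 0.214
```

```bash
python3 st.py
```

```text
jaw -3.0563698123707046 [-0.002 -0.002 -1.   ] [539.3 -37.3  41.8] q6 -11.509150207968208 47.55 [ 0.1  0.1 -3.2] 0.21380706736211297
```

Contact expected near y ≈ 33.5; 68 mm first, then fine steps.

move_arm:
  commands:
    - [0, 0, 0, 0.6, 12, -0.3, 255]
    - [0, 0, 0, 1.2, 24, -0.3, 255]
    - [0, 0, 0, 1.9, 36, -0.3, 255]
    - [0, 0, 0, 2.5, 48, -0.3, 255]
    - [0, 0, 0, 3, 58, -0.3, 255]
    - [0, 0, 0, 3.4, 64, -0.3, 255]
    - [0, 0, 0, 3.6, 68, -0.3, 255]
    - [0, 0, 0, 3.6, 68, -0.3, 255]

```text
time: 48.35
eef_pos: [0.5429, 0.0311, 0.0415]
tcp_rot: [0.018, 0.708, -0.019, 0.706]
contact_force: [-0.5, 0.4, -1.5]
opening: 0.215
```

move_arm:
  commands:
    - [0, 0, 0, 0, 1, 0, 255]
    - [0, 0, 0, 0.1, 2, 0, 255]
    - [0, 0, 0, 0.1, 2, 0, 255]

```text
time: 48.65
eef_pos: [0.543, 0.0329, 0.0415]
tcp_rot: [0.018, 0.708, -0.019, 0.706]
contact_force: [-0.1, 0.8, -3.3]
opening: 0.217
```

move_arm:
  commands:
    - [0, 0, 0, 0, 1, 0, 255]
    - [0, 0, 0, 0.1, 2, 0, 255]
    - [0, 0, 0, 0.1, 2, 0, 255]

```text
time: 48.95
eef_pos: [0.5431, 0.034, 0.0417]
tcp_rot: [0.017, 0.708, -0.02, 0.706]
contact_force: [-0.2, -5.4, -2.0]
opening: 0.211
```

move_arm:
  commands:
    - [0, 0, 0, 0, 1, 0, 255]
    - [0, 0, 0, 0.1, 2, 0, 255]
    - [0, 0, 0, 0.1, 2, 0, 255]

```text
time: 49.25
eef_pos: [0.5432, 0.0342, 0.0419]
tcp_rot: [0.015, 0.708, -0.021, 0.706]
contact_force: [-2.4, -8.7, -1.8]
opening: 0.215
```

move_arm:
  commands:
    - [0, 0, 0, 0, -0.5, -0.5, 255]
    - [0, 0, 0, 0, -0.5, -0.5, 140]
    - [0, 0, 0, 0, -0.5, -0.5, 140]
    - [0, 0, 0, 0, -0.5, -0.5, 140]
    - [0, 0, 0, 0, -0.5, -0.5, 140]
    - [0, 0, 0, 0, -0.5, -0.5, 140]
    - [0, 0, 0, 0, -0.5, 10, 140]
    - [0, 0, 0, 0, -0.5, 40, 140]
    - [0, 0, 0, 0, -0.5, 80, 90]
    - [0, 0, 0, -5, -45, 110, 90]
    - [0, 0, 0, -10, -90, 130, 90]
    - [0, 0, 0, -15, -135, 130, 90]

```text
time: 50.45
eef_pos: [0.5304, -0.1024, 0.1773]
tcp_rot: [0.014, 0.705, -0.021, 0.709]
contact_force: [1.8, -1.1, -0.0]
opening: 0.647
```

move_arm:
  commands:
    - [0, 0, 0, -5, -45, 0, 90]
    - [0, 0, 0, -15, -90, 0, 90]
    - [0, 0, 0, -25, -135, 0, 90]
    - [0, 0, 0, -35, -180, 0, 90]
    - [0, 0, 0, -45, -225, 0, 90]
    - [0, 0, 0, -45, -225, 0, 90]

```text
time: 51.05
eef_pos: [0.4842, -0.3325, 0.1786]
tcp_rot: [0.015, 0.704, -0.024, 0.709]
contact_force: [-0.5, 0.1, 0.9]
opening: 0.642
```

```bash
cat > fin.py <<'E'
from meas import *
c=snap('top'); im=c['color']; save(im,'f_top.png'); cs=snap('scene'); save(cs['color'],'f_sc.png')
save(cv2.resize(im[160:250,225:370],None,fx=5.5,fy=5.5,interpolation=cv2.INTER_CUBIC),'f_b.png')
yaw,*t=np.load('board.npy'); t=np.array(t); W,r=boardpose(yaw,t)
g=im.astype(int)
gm=((g[...,1]-g[...,0]>15)&(g[...,1]-g[...,2]>10)); gm[:195]=0;gm[240:]=0;gm[:,:235]=0;gm[:,345:]=0
y,x=np.nonzero(gm); q=(ray(c,np.c_[x,y],.032)[:,:2]-t)@r*1000
print('green extent board x',np.percentile(q[:,0],[0.5,99.5]),'y',np.percentile(q[:,1],[1,99]))
reg=np.zeros(gm.shape,np.uint8); reg[195:240,240:345]=1
kn=((g.max(2)-g.min(2)<25)&(g.mean(2)>120)).astype(np.uint8)*reg
n,L,S,C=cv2.connectedComponentsWithStats(kn)
for i in range(1,n):
    if S[i,4]>12: print('bright',S[i,4],np.round(C[i],1),np.round((ray(c,[C[i]],.068)[0,:2]-t)@r*1000,1))
E
python3 fin.py; python3 lane.py; python3 ga.py
```

```text
green extent board x [-28.31888011 149.63074386] y [-29.60056523  29.28634673]
bright 91 [242.8 207.7] [155.4   3.2]
bright 28 [254.5 206.8] [121.3  -1.5]
bright 36 [274.6 208.5] [61.8 -0.1]
bright 32 [295.5 209.5] [ 0.4 -1. ]
bright 532 [281.  236.6] [37.2 81.3]
-85 [(np.float64(-55.1), 1.97), (np.float64(-30.6), -2.01), (np.float64(32.4), 2.06), (np.float64(56.9), -2.11)]
-40 [(np.float64(-55.1), 2.08), (np.float64(-30.6), -1.35), (np.float64(32.4), 1.38), (np.float64(56.9), -2.12)]
60 [(np.float64(-55.1), 2.1), (np.float64(-31.5), -1.31), (np.float64(32.4), 1.31), (np.float64(56.9), -2.2)]
jaw -2.686497144991749 51.35
grip [172 225   8  16  91] ((474.6509704589844, 384.49932861328125), (17.425357818603516, 44.656978607177734), 81.6053695678711)
body [164 215  26  36 615] ((479.30377197265625, 390.6953430175781), (64.9632568359375, 99.7645263671875), 81.0946273803711)
tray [156 208  44  53 374] ((474.8599548339844, 390.4322204589844), (110.74729919433594, 149.39968872070312), 82.6617431640625)
[117 138 160 172 177 170 141  82  45  42  34  18   9  44 105 153 174 178
 178 177 177 175 159 124 102 107 112]
```

View pics/f_top.png

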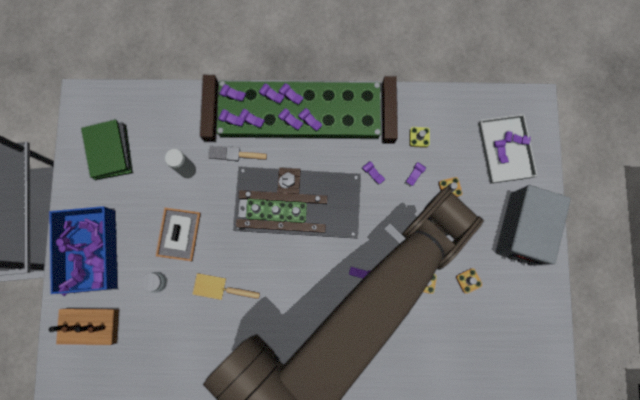

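View pics/f_b.png

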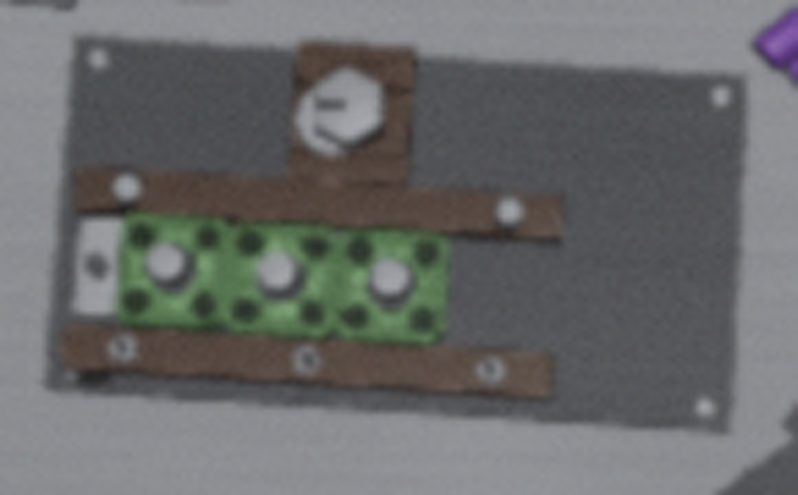

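View pics/f_sc.png

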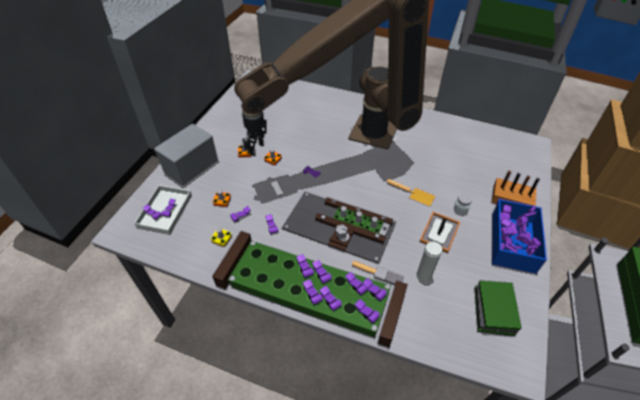

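```bash
python3 -c "
from h import *
print(ctrl.sign_off())"
```

```text
the job is handed in; nothing more can be done
None
```

The lane is set, the gauge is back in its tray, and all three green plates on the bench are loaded in a row against the stop. I handed the job in at about 51 s; it reported no verdict.

- **Bolt and lane:** I turned the bolt about 0.88 rad clockwise, which gives a lane of about 63–64 mm in the top view. Nothing moved it afterwards.
- **Gauge test:** the tongue slid in with no contact force I could feel. The wide step then stopped at the bar ends with about 8 N. I let the gauge lie there about 0.6 s, then put it back in the tray; it lies flat there, with its origin about 5 mm off the tray's centre.
- **Plates:** no fourth green plate was visible in either camera. I slid each plate in by its knob until I felt 5–9 N of contact. In the last picture the centres are about 30, 90 and 151 mm from the stop face. The plates sit between the bars, knobs up and apparently flat.
- **Other things:** in the last pictures the bystanders and the orange and yellow look-alikes looked unmoved, apart from those the arm partly hid in the top view. The gripper was clear of everything.

No check failed. The only mismatches were small: about 1 mm between arm positions and camera positions, and about 1 mm in the lane width depending on which edge of the guide I used.

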